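# Charge the key-deburring tray from the stone shaker

### The job

Pick up the metal box shaker by its fin and shake the eight deburring stones out of it over the tray, evenly: every one of the three bays must get at least two, and all eight must lie in the tray. Then park the empty shaker: push its tail sleeve down over the spigot until the shaker sits flat along the parking plate, without dropping it, and let go. Do not touch the stones with the fingers, and leave the cups, padlock, file and oil bottle alone.

Things in the scene. Friction and masses are not known exactly. Their poses are not given: they have to be found in the camera images.
- shaker: aluminium box shaker, cover with a 12 mm slot along each side, open mouth at the nose, sleeve at the tail; x runs from tail to mouth, z up, origin on the underside. Box x -54 to 62, 60 wide, 42 mm high, 0.26 to 0.4 kg empty. Floor 4 mm thick, inside 52 wide, 34 high, straight to the mouth. Starts standing on the bench, mouth towards the robot
- mouth (a point): middle of the mouth's lower lip: shaker (62, 0, 4) mm. The mouth is 52 wide, 34 mm high, without a sill: stones slide out when the nose is tipped down about 20 to 29 degrees (friction varies), or in small steps if it is jolted 10 mm along x at 12 to 21 degrees
- handle (a point): middle of the top edge of the black grip fin on the cover: shaker (-5, 0, 84) mm. The fin spans x -40 to 30, is 18 mm thick (along y) and stands z 42 to 84 mm
- sleeve (a point): centre of the lower end of the vertical sleeve (tube open at both ends) at the shaker's tail: bore 26 mm, outside 33 mm, 42 mm high, its lower end level with the shaker's underside: shaker (-70, 0, 0) mm
- tray: fixed steel tray of a small vibrating deburring machine, 130 (x) x 280 (y) mm, rim 68 mm above the bench, inner floor 35 mm above the bench, walls 5 mm. Two ribs at y = -45.5 and +45.5 mm, 4 mm thick and 26 mm high, split it into three bays in a row along y, each 120 x about 89 mm. Thin brass keys lie on the floor. x points roughly away from the robot; origin on the bench under its centre
- bay_left (a point): centre of the floor of the bay at tray y = +90.5 mm
- bay_middle (a point): centre of the floor of the middle bay
- bay_right (a point): centre of the floor of the bay at tray y = -90.5 mm
- dock: fixed parking plate, dark steel, 175 x 80 mm, 8 mm thick, with an upright steel spigot. Frame as that of the shaker parked on it: x points (roughly at the robot) to where the mouth then is; the parked shaker's origin lies 8 mm above the plate's origin (on the bench)
- spigot_top (a point): tip of the spigot, 52 mm above the bench: spigot 22 mm thick up to 42 mm above the bench, then tapering to 10 mm at the tip; at dock (-70, 0) mm
- spigot_foot (a point): foot of the spigot, on its axis at the plate's top face, 8 mm above the bench
- stone1_center (a point): centre of a grey deburring stone: triangular with cut corners, about 20 mm across, 15 mm thick, 14 g; it starts flat in the shaker
- stone2_center (a point): centre of a grey deburring stone: triangular with cut corners, about 20 mm across, 15 mm thick, 14 g; it starts flat in the shaker
- stone3_center (a point): centre of a grey deburring stone: triangular with cut corners, about 20 mm across, 15 mm thick, 14 g; it starts flat in the shaker
- stone4_center (a point): centre of a grey deburring stone: triangular with cut corners, about 20 mm across, 15 mm thick, 14 g; it starts flat in the shaker
- stone5_center (a point): centre of a grey deburring stone: triangular with cut corners, about 20 mm across, 15 mm thick, 14 g; it starts flat in the shaker
- stone6_center (a point): centre of a grey deburring stone: triangular with cut corners, about 20 mm across, 15 mm thick, 14 g; it starts flat in the shaker
- stone7_center (a point): centre of a grey deburring stone: triangular with cut corners, about 20 mm across, 15 mm thick, 14 g; it starts flat in the shaker
- stone8_center (a point): centre of a grey deburring stone: triangular with cut corners, about 20 mm across, 15 mm thick, 14 g; it starts flat in the shaker
- cups: stack of four paper cups, 74 mm across, 93 mm high; bystander, origin at the centre of its underside
- padlock: brass padlock lying flat, 62 x 58 x 26 mm with a steel shackle, 110 mm long in all; bystander, origin at the centre of its underside
- file: hand file lying flat, wooden handle, 220 mm long, 28 mm high; bystander, origin at the centre of its underside
- oil: yellow oil bottle, 52 mm across, 130 mm high; bystander, origin at the centre of its underside
Things that resemble listed ones, but are neither listed nor needed, are in the scene too. Leave any green look-alike of the shaker alone. Leave any purple look-alike of the dock alone.

How it is judged:
By the outcome, as a careful person would: the job done as asked, in the order asked, and still so for the second after the job is handed in, with the robot touching nothing.
It also fails if it takes over 54 s, if anything falls off the work surface, if the arm or the gripper's body presses on something with over 40 N, if the wrist force passes 120 N, or if a joint passes its speed limit or range.

### The arm

A 6-joint arm with a two-finger parallel gripper is mounted at the origin on the work surface. World frame = base frame: x ahead of the robot, y to its left, z up, the work surface at z = 0. Lengths are in mm, angles in rad, forces in N, time in s.
With the tool pointing down it reaches from about 325 to 775 mm from the base axis. Payload 5.5 kg.
Tool frame: the origin (TCP) lies midway between the tips of the shut fingers; the grasp point (between the pads) lies 19 mm behind it; z points along the fingers, y is the line along which they close (so a half turn about z gives the same grasp; the last joint's range is limited). The gripper opens to 88 mm and grips with 3 to 60 N. Pads are 20 mm wide; open, the fingers measure 115 mm over their backs; the gripper's body (75 mm by 178 mm) begins 61 mm behind the grasp point.
Start: joints at [-1.295, 0.091, 1.231, -0, 1.82, -0.057], TCP at [196.014, -567.093, 222.631] pointing down, gripper open.
Joint ranges: [-2.87, 2.87], [-0.86, 2.18], [0.17, 2.46], [-1.51, 4.65], [0.06, 2.69], [-2.65, 2.65]. Speed limits (rad/s): [2.57, 2.57, 3.01, 3.14, 3.14, 3.14].

### API

Orientations are given as a unit quaternion [w, x, y, z].
In Python, from plant import robot, eyes gives the robot as it stands.
- The arm moves only by the tool carry_out, never from a script. Its argument "targets" is a list that holds one entry, the list of rows, each a list of 5 numbers: the opening, from 0 (shut) to 1 (fully open), then the shift along the tool's x, y, z in mm, then the turn about the tool's z in degrees. In form: [[[grip, x, y, z, turn], ...]]. A call has 1 to 8 rows; each row shifts and turns the commanded pose from where the row before left it, along the tool's axes as they then stand; what a row does not reach is not made up. A row lasts 1/10 s, in which the tool goes at most 50 mm and 8.59 degrees, less where a joint would pass 70% of its speed; a pose out of reach is approached as far as the arm can. A call is refused whole if a number of a shift passes 50 or a number of a turn 8.59, either way. A call with a gripper value outside its range is refused whole. The fingers move at their own pace and stop on an object; "grip_force" is the grip in N (left out, the last holds). Time passes only in rows, so rows that do not move let the fingers close. It gives the time, the measured TCP pose, the force, the opening and the grip force at its end, in the units of the state.
- robot.state(): the state, without advancing time (a new reading comes with each control period).
- eyes.get_image(name): name is "scene" or "top"; returns a dict with "frame" (384x512x3 uint8, red, green, blue), "K" (3x3 intrinsics, pixels), "k1" (the pictures are not rectified: a ray, as slopes to the right and down, at radius r is drawn at 1 + k1 r^2 times it, then the intrinsics apply), "rvec" (rotation vector, rad) and "tvec" (3), from world to camera coordinates, as OpenCV has them. Camera axes: x right, y down, z forward; pixel columns grow to the right and rows downward; lengths in mm; the calibration is good to about 2 mm. A picture is of the moment at which its call begins. There is no depth.
- robot.sign_off(): hands the job in; it is judged then, once.
The state is a dict: "clock": time; "joint_positions": joint angles; "qd": joint speeds; "joint_efforts": joint torques, N m; "ee_pos": TCP position; "eef_rot": TCP orientation; "contact_force": force on the tool from outside, world axes, zero at the start; "ft_torque": the same for the moment, N m; "gripper_width": finger opening in mm; "grip_force": force on a finger pad.
Only numpy, scipy, OpenCV 4.12 (cv2) and the standard library are available. Lean on these libraries where they do the work, as an engineer would, in place of code of your own. Each camera call takes 0.05 s, during which the arm holds its last target. There are 200 camera calls.

## Working session

There is one attempt and no reset: what is moved stays moved. The work goes in short steps, Python scripts to look and compute and a tool call to move; the robot and the scene stay as the last step left them, time stands still between calls to the robot, and variables do not carry over. Pictures are saved under pics/ and viewed, at most 10 in all, crops included, and the job is handed in when it is done.

Besides the shell and the picture viewer there is one more tool, called in YAML: its name, and indented under it one key for each argument. carry_out: Moves the arm, as the interface text tells. Its arguments: {"type":"object","properties":{"targets":{"type":"array","items":{"type":"array","items":{"type":"array","items":{"type":"number"}}}},"grip_force":{"type":"number"}},"required":["targets"]}

```bash
ls; mkdir -p pics
cat > h.py <<'E'
import numpy as np, cv2, json
from plant import robot, eyes
def grab(n,fn=None):
    d=eyes.get_image(n)
    if fn: cv2.imwrite(fn,d["frame"][:,:,::-1])
    return d
def cam(d):
    R=cv2.Rodrigues(np.array(d["rvec"],float))[0]; t=np.array(d["tvec"],float).ravel(); return R,t
def ray(d,uv):
    K=np.array(d["K"],float)
    p=cv2.undistortPoints(np.array(uv,float).reshape(-1,1,2),K,np.array([d["k1"],0,0,0],float)).reshape(-1,2)
    R,t=cam(d); v=np.c_[p,np.ones(len(p))]@R
    return -R.T@t, v
def onplane(d,uv,z):
    c,v=ray(d,uv); s=(z-c[2])/v[:,2]; return c+v*s[:,None]
def proj(d,P):
    return cv2.projectPoints(np.array(P,float).reshape(-1,1,3),np.array(d["rvec"],float),np.array(d["tvec"],float),np.array(d["K"],float),np.array([d["k1"],0,0,0],float))[0].reshape(-1,2)
E
python3 - <<'E'
from h import *
a=grab("scene");b=grab("top")
im=[cv2.resize(x["frame"][:,:,::-1],(800,600),interpolation=cv2.INTER_CUBIC) for x in(a,b)]
cv2.imwrite("pics/s0.png",im[0]);cv2.imwrite("pics/t0.png",im[1])
for x in(a,b):
    R,t=cam(x);print(-R.T@t,x["K"],x["k1"])
print(robot.state())
E
```

```text
pics
[1001.2174546   409.53723627 1029.76127958] [[413.49705443   0.         256.39471078]
 [  0.         413.49705443 187.23367839]
 [  0.           0.           1.        ]] -0.09907001337594232
[ 367.6866291   -28.26197302 1201.18521731] [[373.84387234   0.         252.34571858]
 [  0.         373.84387234 188.61271072]
 [  0.           0.           1.        ]] -0.08636186814333714
{'clock': 0.1, 'joint_positions': array([-1.29472118e+00,  9.18215865e-02,  1.23173849e+00, -1.50427294e-05,
        1.81979383e+00, -5.66625500e-02]), 'qd': array([-0.00036274, -0.00068228, -0.00315713,  0.00097133, -0.00205705,
       -0.00099498]), 'joint_efforts': array([ 3.83834980e-03, -4.47856629e+01, -4.07568705e+01,  7.01551046e-02,
        2.84378382e-02, -1.08493498e-04]), 'ee_pos': array([ 195.92415577, -566.84005987,  221.61241747]), 'eef_rot': array([-8.74534889e-04,  9.86192518e-01,  1.65600546e-01, -1.03663880e-04]), 'contact_force': array([-0.39204841,  0.25602981, -0.0035297 ]), 'ft_torque': array([-0.04157917, -0.09404401, -0.00056222]), 'grip_force': 0.0, 'gripper_width': 87.50970181252465}
```

View pics/s0.png

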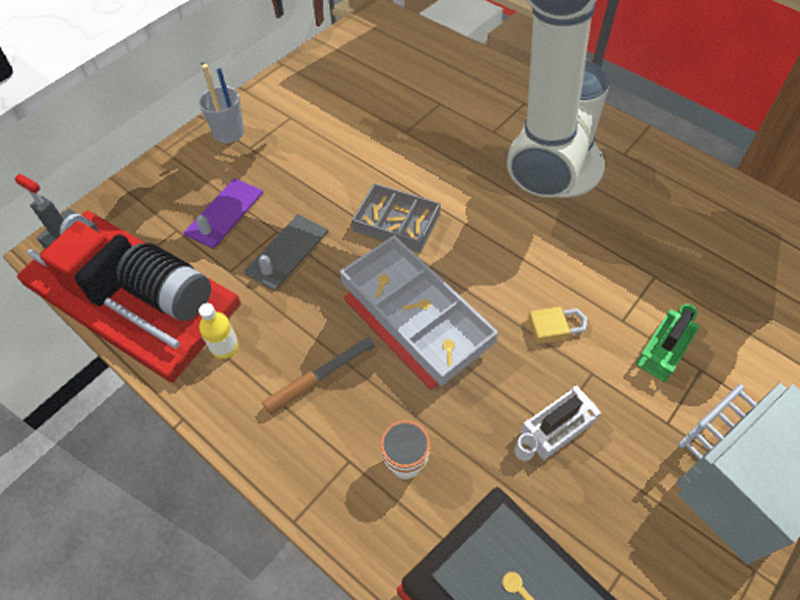

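View pics/t0.png

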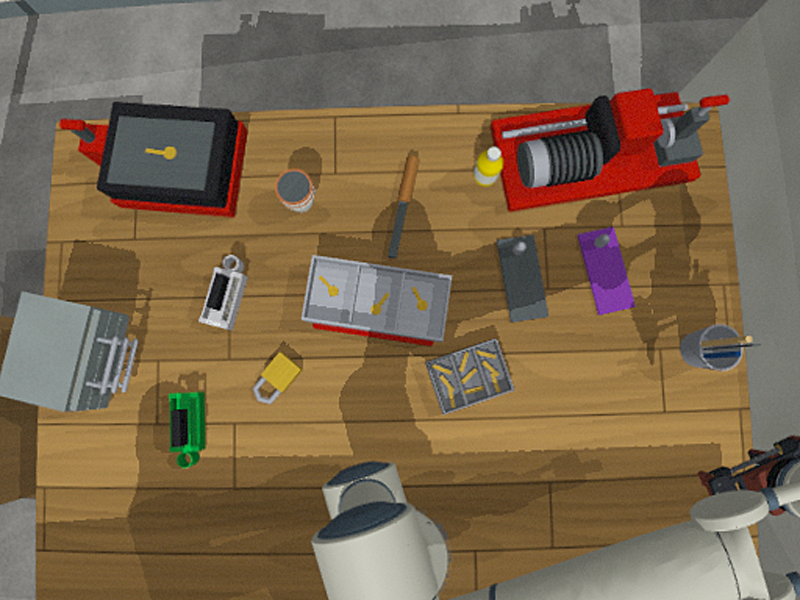

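Candidates: the shaker is the aluminium one at top-view (223,293) / scene (560,422); the green one at (187,425) is the look-alike. The dock is the dark plate at (522,278), with the purple one at (605,270) the look-alike. The tray is the large three-bay one at (377,300); the small one at (470,375) isn't it. I'll confirm these in an enlarged crop.

Run:
```python
from h import *
a=grab("scene");b=grab("top")
def crop(d,u0,v0,u1,v1,s=(400,300)):
    im=d["frame"][:,:,::-1][v0:v1,u0:u1]; im=cv2.resize(im,s,interpolation=cv2.INTER_CUBIC)
    k=s[0]/(u1-u0)
    for u in range((u0+9)//10*10,u1,10): cv2.line(im,(int((u-u0+.5)*k),0),(int((u-u0+.5)*k),4 if u%50 else 12),(0,0,255),1); 
    for v in range((v0+9)//10*10,v1,10): cv2.line(im,(0,int((v-v0+.5)*k)),(4 if v%50 else 12,int((v-v0+.5)*k)),(0,0,255),1)
    return im
A=np.hstack([crop(b,115,155,175,200+0),crop(b,310,145,370,190+0)][0:2])
A=np.hstack([crop(b,115,155,195,215),crop(b,300,145,380,205)])
B=np.hstack([crop(a,320,240,400,300),crop(a,145,130,225,190)])
cv2.imwrite("pics/c1.png",np.vstack([A,B]))
# tray, rim corners via colour: grey low-sat bright ; print masks
for n,d in(("scene",a),("top",b)):
    hsv=cv2.cvtColor(d["frame"],cv2.COLOR_RGB2HSV)
    black=(hsv[...,2]<60).astype(np.uint8)
    grey=((hsv[...,1]<45)&(hsv[...,2]>90)).astype(np.uint8)
    dark=((hsv[...,1]<60)&(hsv[...,2]<110)).astype(np.uint8)
    for nm,m in(("black",black),("grey",grey),("dark",dark)):
        for c in cv2.findContours(m,cv2.RETR_EXTERNAL,cv2.CHAIN_APPROX_NONE)[0]:
            ar=cv2.contourArea(c); (x,y),wh,an=cv2.minAreaRect(c)
            if 60<ar<9000 and 100<x<400 and 95<y<310: print(n,nm,int(ar),cv2.boxPoints(((x,y),wh,an)).round(1).tolist())
```

```text
scene grey 517 [[246.0, 271.0], [272.0, 271.0], [272.0, 296.0], [246.0, 296.0]]
scene grey 1324 [[321.70001220703125, 279.79998779296875], [369.8999938964844, 244.3000030517578], [386.0, 266.0], [337.79998779296875, 301.5]]
scene grey 125 [[131.1999969482422, 218.39999389648438], [148.39999389648438, 209.8000030517578], [153.8000030517578, 220.60000610351562], [136.60000610351562, 229.1999969482422]]
scene grey 76 [[359.8999938964844, 198.6999969482422], [371.8999938964844, 194.39999389648438], [377.3999938964844, 209.8000030517578], [365.3999938964844, 214.10000610351562]]
scene grey 78 [[127.0, 194.0], [137.0, 194.0], [137.0, 204.0], [127.0, 204.0]]
scene grey 361 [[95.19999694824219, 191.8000030517578], [115.0, 164.6999969482422], [130.10000610351562, 175.8000030517578], [110.30000305175781, 202.89999389648438]]
scene grey 79 [[163.0, 164.0], [170.60000610351562, 161.0], [175.60000610351562, 173.60000610351562], [168.0, 176.60000610351562]]
scene grey 139 [[184.60000610351562, 143.8000030517578], [188.39999389648438, 136.1999969482422], [209.1999969482422, 146.60000610351562], [20
[... 3178 characters left out ...]
45 [[129.5, 202.3000030517578], [138.10000610351562, 173.8000030517578], [146.89999389648438, 176.5], [138.3000030517578, 204.89999389648438]]
top dark 1204 [[317.1000061035156, 153.3000030517578], [341.20001220703125, 149.0], [350.70001220703125, 201.89999389648438], [326.6000061035156, 206.1999969482422]]
top dark 155 [[247.6999969482422, 163.6999969482422], [255.1999969482422, 128.1999969482422], [260.70001220703125, 129.39999389648438], [253.1999969482422, 164.89999389648438]]
top dark 252 [[178.0, 110.0], [197.0, 110.0], [197.0, 128.0], [178.0, 128.0]]
top dark 165 [[329.0, 92.0], [338.3999938964844, 90.4000015258789], [343.1000061035156, 118.5], [333.70001220703125, 120.0999984741211]]
```

View pics/c1.png

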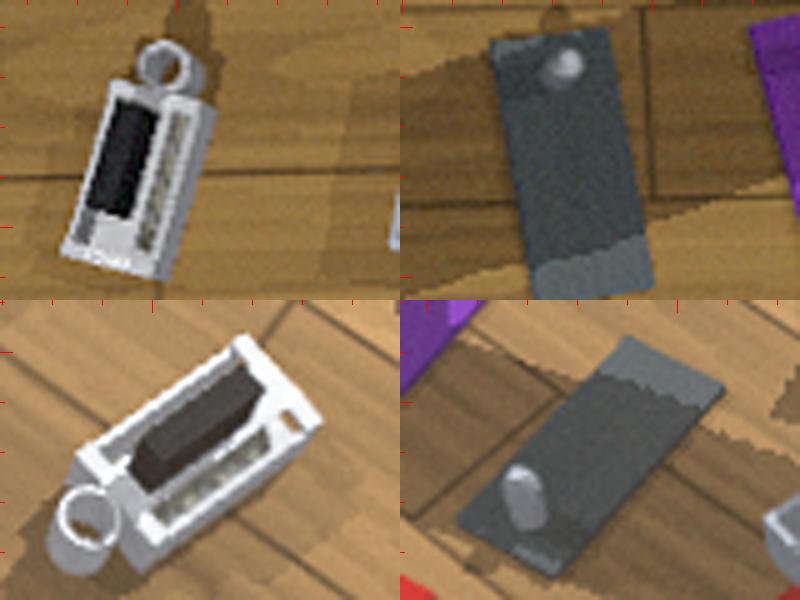

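```bash
cat >> h.py <<'E'
def tri(da,ua,db,ub):
    ca,va=ray(da,[ua]);cb,vb=ray(db,[ub]);va=va[0]/np.linalg.norm(va);vb=vb[0]/np.linalg.norm(vb)
    s=np.linalg.lstsq(np.c_[va,-vb],cb-ca,rcond=None)[0]; p=ca+va*s[0];q=cb+vb*s[1]; return (p+q)/2,np.linalg.norm(p-q)
E
python3 - <<'E'
from h import *
np.set_printoptions(precision=1,suppress=True)
a=grab("scene");b=grab("top")
def T1(x,y):return (115+x/5-.5,155+y/5-.5)
def T2(x,y):return (300+(x-400)/5-.5,145+y/5-.5)
def S1(x,y):return (320+x/5-.5,240+(y-300)/5-.5)
def S2(x,y):return (145+(x-400)/5-.5,130+(y-300)/5-.5)
print("sleeve top",tri(a,S1(88,517),b,T1(164,63)),onplane(b,[T1(164,63)],42),onplane(a,[S1(88,517)],42))
f=onplane(b,[T1(120,98),T1(87,207),T1(158,106)],84);print("fin L",f,np.linalg.norm(f[1]-f[0]))
print("box nose corners scene z42",onplane(a,[S1(245,335),S1(323,422),S1(138,545),S1(78,455)],42))
print("plate top", onplane(b,[T2(490,42),T2(606,28),T2(653,287),T2(533,303)],8))
print("plate sc", onplane(a,[S2(457,521),S2(552,577),S2(724,387),S2(628,337)],8))
print("spig tip",onplane(b,[T2(571,62)],52),onplane(a,[S2(520,468)],52),"foot",onplane(b,[T2(557,80)],8),onplane(a,[S2(532,526)],8))
r=np.array([[192.3,204.7],[198.8,162.1],[289.4,176.1],[282.8,218.6]])
print("tray top z68",onplane(b,r,68))
print("tray sc z68",onplane(a,[[218.5,176.5],[253,151.5],[317.5,212],[281,243]],68))
for n,d in(("t",b),("s",a)):
  hsv=cv2.cvtColor(d["frame"],cv2.COLOR_RGB2HSV)
g=cv2.resize(b["frame"][150:225,180:300,::-1],(800,500),interpolation=cv2.INTER_CUBIC)
cv2.imwrite("pics/tray.png",g)
E
```

```text
sleeve top (array([602. , 317.9,  45.2]), np.float64(1.0157308383215133)) [[602.9 318.5  42. ]] [[600.4 318.   42. ]]
fin L [[573.3 333.1  84. ]
 [506.4 352.4  84. ]
 [567.6 309.2  84. ]] 69.67661783803497
box nose corners scene z42 [[464.8 326.   42. ]
 [481.4 383.7  42. ]
 [596.8 345.7  42. ]
 [576.1 295.4  42. ]]
plate top [[ 641.9 -230.1    8. ]
 [ 649.5 -306.8    8. ]
 [ 478.6 -327.6    8. ]
 [ 470.3 -249.6    8. ]]
plate sc [[ 649.  -306.4    8. ]
 [ 640.4 -230.8    8. ]
 [ 468.8 -251.5    8. ]
 [ 478.1 -329.1    8. ]]
spig tip [[ 617.7 -273.1   52. ]] [[ 613.7 -275.    52. ]] foot [[ 615.5 -272.7    8. ]] [[ 622.1 -267.6    8. ]]
tray top z68 [[ 476.6  169.4   68. ]
 [ 608.8  148.8   68. ]
 [ 557.4 -130.    68. ]
 [ 427.6 -105.3   68. ]]
tray sc z68 [[ 562.  -117.4   68. ]
 [ 430.6  -99.8   68. ]
 [ 478.6  167.5   68. ]
 [ 613.   148.5   68. ]]
```

View pics/tray.png

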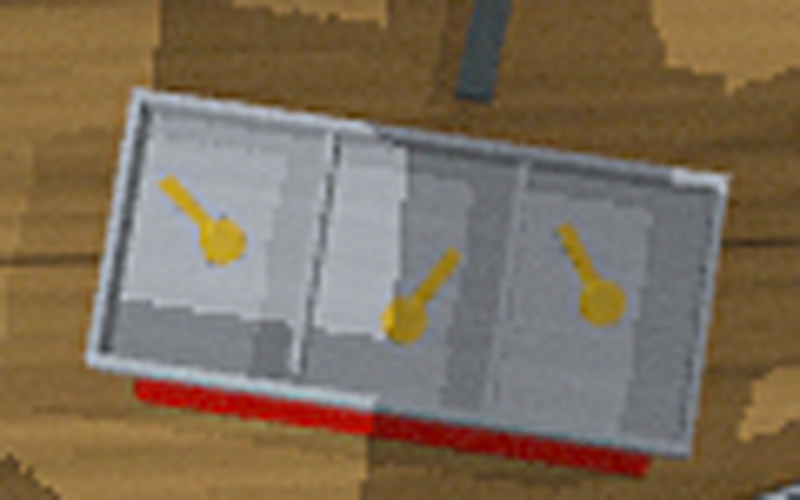

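Top view: the tray is clear, with rim corners at (135,90), (730,178), (690,457), (88,362) in the crop and keys in every bay. The earlier crop confirms the aluminium shaker (black fin, sleeve away from the robot) and the dark dock with its spigot.

carry_out:
  targets:
    - [[1,20,-30,0,7],[1,20,-40,0,7],[1,15,-45,0,7],[1,15,-45,0,7],[1,10,-48,0,7],[1,0,-48,0,0],[1,0,-48,0,0],[1,0,-48,0,0]]

```text
clock: 1.1
ee_pos: [300.7, -212.2, 222.7]
eef_rot: [0.0, 0.99, -0.139, 0.0]
contact_force: [0.5, 0.3, -0.5]
gripper_width: 87.3
grip_force: 0.0
```

carry_out:
  targets:
    - [[1,0,-48,0,0],[1,0,-48,0,0],[1,0,-48,0,0],[1,0,-48,0,0],[1,0,-48,0,0],[1,0,-48,0,0],[1,0,-48,0,0],[1,0,-48,0,0]]

```text
clock: 1.9
ee_pos: [406.1, 157.5, 222.9]
eef_rot: [-0.0, 0.99, -0.138, 0.001]
contact_force: [0.9, -0.1, 0.2]
gripper_width: 87.9
grip_force: 0.0
```

carry_out:
  targets:
    - [[1,19,-41,0,0],[1,19,-41,0,0],[1,19,-41,20,0],[1,19,-41,30,0],[1,19,-43,40,0],[1,0,0,35,0],[1,0,0,0,0],[1,0,0,0,0]]

```text
clock: 2.7
ee_pos: [545.8, 318.4, 107.7]
eef_rot: [0.0, 0.99, -0.139, -0.001]
contact_force: [-0.4, 0.1, 0.7]
gripper_width: 87.8
grip_force: 0.0
```

Run:
```python
from h import *
np.set_printoptions(precision=1,suppress=True)
a=grab("scene");b=grab("top");s=robot.state();print(s["ee_pos"])
p=s["ee_pos"]+[0,0,-20]
A=cv2.resize(a["frame"][200:320,280:440,::-1],(800,600),interpolation=cv2.INTER_CUBIC)
cv2.imwrite("pics/g1.png",A)
```

```text
[547.2 318.8 111.3]
```

View pics/g1.png

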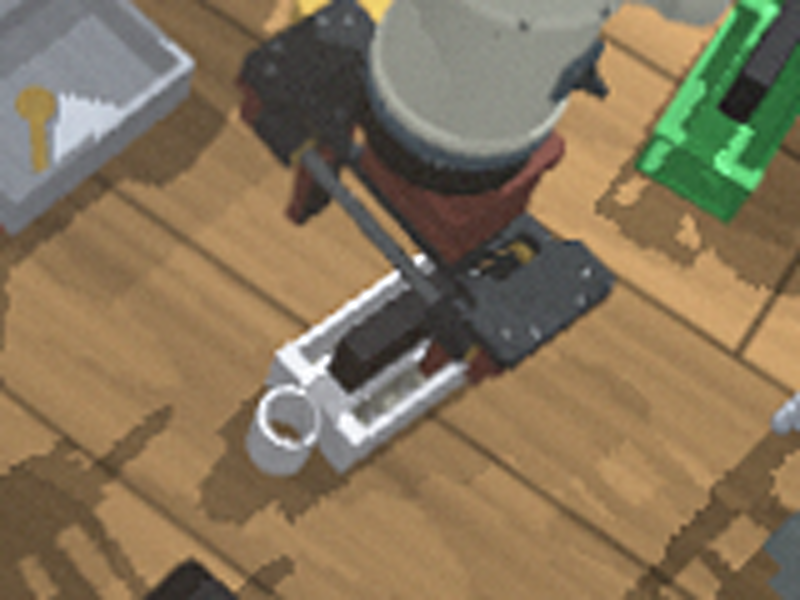

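Gripper straddles the fin (fin at (385,330), slots with stones at (405,395)) but is about 13 mm off laterally. I'll correct that, descend and close gently.

carry_out:
  targets:
    - [[1,4,-13,0,0],[1,0,0,20,0],[1,0,0,22,0],[1,0,0,15,0],[0.5,0,0,0,0],[0.3,0,0,0,0],[0.25,0,0,0,0],[0.1,0,0,0,0]]
  grip_force: 10

```text
clock: 3.6
ee_pos: [554.3, 330.4, 52.3]
eef_rot: [-0.001, 0.99, -0.139, 0.001]
contact_force: [-0.7, -0.2, 0.9]
gripper_width: 59.1
grip_force: 0.0
```

carry_out:
  targets:
    - [[0,0,0,0,0],[0,0,0,0,0],[0,0,0,0,0]]
  grip_force: 10

```text
clock: 3.9
ee_pos: [553.7, 330.2, 50.7]
eef_rot: [-0.0, 0.99, -0.139, 0.0]
contact_force: [0.8, -0.1, -0.4]
gripper_width: 35.4
grip_force: 0.0
```

carry_out:
  targets:
    - [[0,0,0,0,0],[0,0,0,0,0],[0,0,0,0,0],[0,0,0,0,0]]
  grip_force: 10

```text
clock: 4.3
ee_pos: [553.7, 330.3, 50.6]
eef_rot: [-0.0, 0.99, -0.139, 0.0]
contact_force: [1.7, 1.2, -0.0]
gripper_width: 17.7
grip_force: 10.0
```

carry_out:
  targets:
    - [[0,-2,0,-2,0],[0,-3,0,-3,0],[0,-4,0,-4,0],[0,-4,0,-4,0],[0,-4,0,-3,0],[0,-3,0,-2,0],[0,0,0,0,0]]
  grip_force: 10

```text
clock: 5.0
ee_pos: [534.2, 336.0, 69.3]
eef_rot: [-0.0, 0.99, -0.138, 0.0]
contact_force: [0.3, 0.1, -4.6]
gripper_width: 18.1
grip_force: 10.0
```

carry_out:
  targets:
    - [[0,0,0,0,0],[0,0,0,0,0],[0,0,0,-2,0],[0,0,0,-5,0],[0,0,0,-15,0],[0,0,0,-20,0],[0,0,0,-5,0],[0,0,0,0,0]]
  grip_force: 60

```text
clock: 5.8
ee_pos: [535.3, 336.1, 118.0]
eef_rot: [-0.001, 0.99, -0.139, 0.002]
contact_force: [0.8, 0.1, -4.6]
gripper_width: 18.1
grip_force: 60.0
```

Run:
```python
from h import *
a=grab("scene");b=grab("top");s=robot.state();print(s["ee_pos"],s["contact_force"],s["ft_torque"],s["grip_force"])
A=cv2.resize(a["frame"][200:320,280:440,::-1],(400,300),interpolation=cv2.INTER_CUBIC)
B=cv2.resize(b["frame"][130:250,80:240,::-1],(400,300),interpolation=cv2.INTER_CUBIC)
cv2.imwrite("pics/g2.png",cv2.resize(np.hstack([A,B]),(800,300)))
```

```text
[534.26140358 335.54629163 115.25730374] [-0.02896838  0.03505507 -4.08967851] [0.04723126 0.01631545 0.02879506] 59.99609112739563
```

View pics/g2.png

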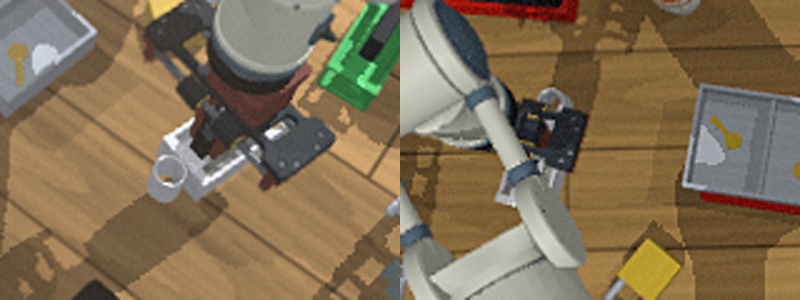

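Run:
```python
from h import *
np.set_printoptions(precision=1,suppress=True)
a=grab("scene");b=grab("top");s=robot.state();print(s["ee_pos"])
print(tri(a,(348.7,267.5),b,(141.5,170.7)))
ex=np.array([-.961,.276,0])
T=np.mean([robot.state()["ee_pos"] for _ in range(1)],0)
for th in (0,5,10,14):
    t=np.radians(th);x,z=-48,-29
    P=T+ex*(x*np.cos(t)+z*np.sin(t))+[0,0,19+z*np.cos(t)-x*np.sin(t)]
    print(th,P,proj(a,P),proj(b,P))
cv2.imwrite("pics/g3.png",cv2.resize(a["frame"][240:300,320:400,::-1],(800,600),interpolation=cv2.INTER_CUBIC))
```

```text
[533.9 335.3 114.3]
(array([578. , 320.7, 104.1]), np.float64(7.081776310551795))
0 [580.  322.1 104.3] [[347.2 268.3]] [[140.  170.6]]
5 [582.3 321.5 108.6] [[346.8 268.2]] [[139.8 169.6]]
10 [584.2 320.9 113.1] [[346.5 267.9]] [[139.5 168.7]]
14 [585.4 320.6 116.8] [[346.4 267.6]] [[139.2 168.1]]
```

View pics/g3.png

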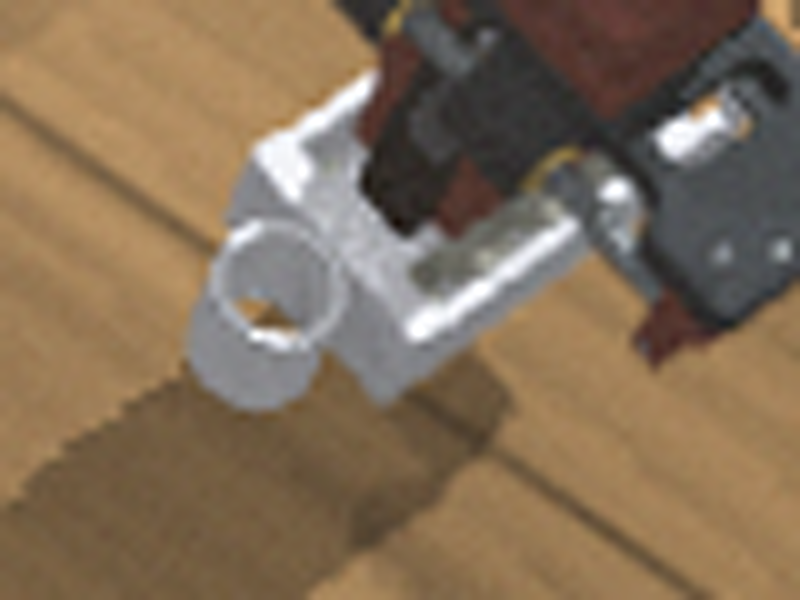

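The shaker came up level: the fin is held at about its centre of mass, so it didn't pivot. I'll carry it over the left bay and tip it by easing its tail down onto the tray's far rim.

carry_out:
  targets:
    - [[0,5,7,-10,0],[0,12,16,-15,0],[0,18,24,-15,0],[0,21,28,-10,0],[0,21,28,0,0],[0,21,28,0,0],[0,21,28,0,0],[0,18,24,0,0]]
  grip_force: 60

```text
clock: 6.8
ee_pos: [616.4, 119.5, 166.0]
eef_rot: [0.0, 0.99, -0.139, 0.0]
contact_force: [1.4, 0.3, -4.0]
gripper_width: 18.0
grip_force: 60.0
```

carry_out:
  targets:
    - [[0,12,16,0,-2],[0,5,7,0,-2],[0,0,0,5,-2],[0,0,0,0,0],[0,0,0,0,0]]

```text
clock: 7.3
ee_pos: [626.0, 95.0, 160.6]
eef_rot: [0.0, 0.996, -0.087, -0.0]
contact_force: [-0.3, 0.0, -3.7]
gripper_width: 17.8
grip_force: 60.0
```

Run:
```python
from h import *
np.set_printoptions(precision=1,suppress=True)
a=grab("scene");b=grab("top");s=robot.state();print(s["ee_pos"],s["contact_force"],s["ft_torque"])
A=cv2.resize(a["frame"][100:250,200:400,::-1],(800,600),interpolation=cv2.INTER_CUBIC)
cv2.imwrite("pics/g4.png",A); cv2.imwrite("pics/g4t.png",cv2.resize(b["frame"][100:250,120:320,::-1],(800,600)))
```

```text
[626.2  95.5 160.9] [ 0.5  0.6 -4.1] [ 0.  -0.1  0.1]
```

View pics/g4.png

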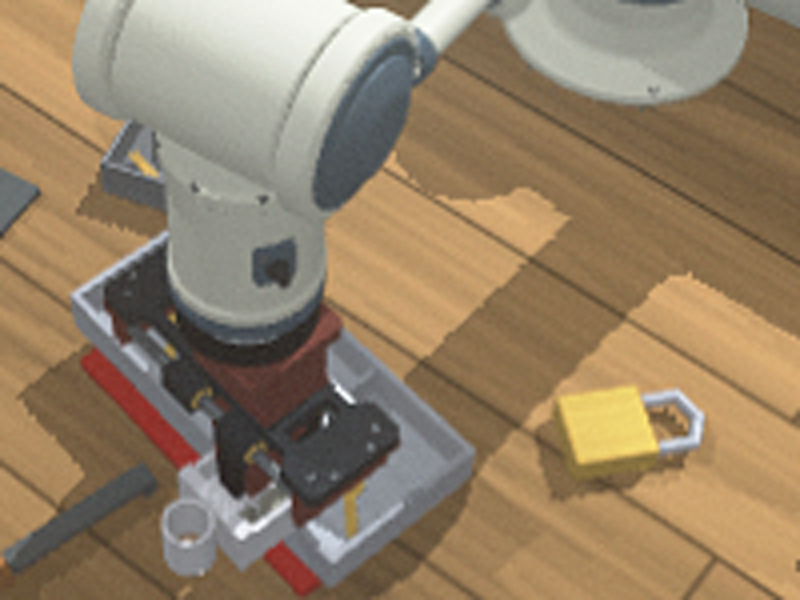

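Shaker is level above the left bay, tail (sleeve at (190,535)) hanging outside the far rim.

carry_out:
  targets:
    - [[0,0,0,8,0],[0,0,0,14,0],[0,0,0,10,0],[0,0,0,4,0],[0,0,0,0,0]]
  grip_force: 20

```text
clock: 7.9
ee_pos: [625.4, 95.3, 122.7]
eef_rot: [0.0, 0.996, -0.087, -0.001]
contact_force: [0.3, -0.8, -3.3]
gripper_width: 17.9
grip_force: 20.0
```

carry_out:
  targets:
    - [[0,0,0,2,0],[0,0,0,2,0],[0,0,0,1,0]]

```text
clock: 8.2
ee_pos: [626.4, 95.4, 119.9]
eef_rot: [-0.0, 0.996, -0.087, 0.0]
contact_force: [0.3, -0.1, -5.6]
gripper_width: 17.8
grip_force: 20.0
```

carry_out:
  targets:
    - [[0,0,0,1,0],[0,0,0,1,0]]

```text
clock: 8.4
ee_pos: [626.4, 95.3, 118.6]
eef_rot: [-0.0, 0.996, -0.087, 0.001]
contact_force: [-1.7, 0.5, 1.6]
gripper_width: 18.0
grip_force: 20.0
```

carry_out:
  targets:
    - [[0,0,0,1,0],[0,0,0,1,0]]

```text
clock: 8.6
ee_pos: [627.3, 95.2, 118.1]
eef_rot: [-0.0, 0.996, -0.087, 0.002]
contact_force: [0.5, -1.2, 8.0]
gripper_width: 17.8
grip_force: 20.0
```

I had the lever sign wrong: the contact point was ahead of the grip. Raising it and moving it 66 mm toward the robot so the rim sits under the tail.

carry_out:
  targets:
    - [[0,0,0,-5,0],[0,-4,0,-10,0],[0,-10,0,-5,0],[0,-14,0,0,0],[0,-14,0,0,0],[0,-13,0,0,0],[0,-8,0,0,0],[0,-3,0,0,0]]
  grip_force: 60

```text
clock: 9.4
ee_pos: [560.3, 107.1, 135.9]
eef_rot: [-0.0, 0.996, -0.086, 0.0]
contact_force: [0.1, -0.3, -4.3]
gripper_width: 17.6
grip_force: 60.0
```

Run:
```python
from h import *
np.set_printoptions(precision=1,suppress=True)
a=grab("scene");b=grab("top");s=robot.state();print(s["ee_pos"],s["contact_force"],s["ft_torque"])
A=cv2.resize(a["frame"][180:255,230:330,::-1],(400,300),interpolation=cv2.INTER_CUBIC)
B=cv2.resize(b["frame"][130:220,160:280,::-1],(400,300),interpolation=cv2.INTER_CUBIC)
cv2.imwrite("pics/g5.png",np.hstack([A,B]))
T=s["ee_pos"];ex=np.array([-.984,.176,0])
for th in (-10,-5,0,5,10,15):
    t=np.radians(th);x,z=-48,-29
    P=T+ex*(x*np.cos(t)+z*np.sin(t))+[0,0,19+z*np.cos(t)-x*np.sin(t)]
    print(th,P,(proj(a,P)-[230,180]+.5)*4,(proj(b,P)-[160,130]+.5)*400/120+[400,0])
```

```text
[561.  106.9 135.9] [ 0.4  0.2 -4.3] [ 0.  -0.1  0.1]
-10 [602.5  99.5 118. ] [[157.8 162.5]] [[577.5 102.5]]
-5 [605.5  98.9 121.8] [[154.2 162.4]] [[577.6  98.3]]
0 [608.2  98.4 125.9] [[150.9 161.7]] [[577.5  94.3]]
5 [610.5  98.  130.2] [[148.1 160.4]] [[577.4  90.7]]
10 [612.4  97.7 134.6] [[145.8 158.7]] [[577.2  87.4]]
15 [614.   97.4 139.3] [[143.9 156.5]] [[576.8  84.5]]
```

View pics/g5.png

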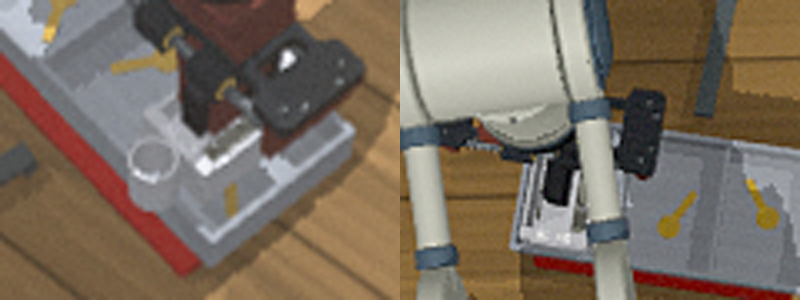

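Scene crop: the sleeve ring at (154,158) fits a tilt near zero. Now the rim (outer edge at about (140,215)) is under the tail. Lowering slowly with a loose grip.

carry_out:
  targets:
    - [[0,0,0,5,0],[0,0,0,6,0],[0,0,0,3,0],[0,0,0,1,0],[0,0,0,0,0]]
  grip_force: 15

```text
clock: 10.0
ee_pos: [561.1, 106.7, 120.0]
eef_rot: [0.0, 0.996, -0.087, -0.0]
contact_force: [0.7, -0.3, -4.7]
gripper_width: 17.7
grip_force: 15.0
```

carry_out:
  targets:
    - [[0,0,0,1,0],[0,0,0,1,0]]

```text
clock: 10.2
ee_pos: [561.4, 106.8, 118.8]
eef_rot: [-0.0, 0.996, -0.087, 0.0]
contact_force: [-1.9, 0.6, 1.4]
gripper_width: 17.9
grip_force: 15.0
```

carry_out:
  targets:
    - [[0,0,0,1,0],[0,0,0,1,0]]

```text
clock: 10.4
ee_pos: [561.4, 106.8, 118.7]
eef_rot: [-0.0, 0.996, -0.087, 0.001]
contact_force: [-5.3, -1.3, 9.3]
gripper_width: 17.6
grip_force: 15.0
```

carry_out:
  targets:
    - [[0,0,0,1,0],[0,0,0,0,0]]

```text
clock: 10.6
ee_pos: [561.5, 106.8, 118.6]
eef_rot: [-0.0, 0.996, -0.087, 0.001]
contact_force: [-6.1, -0.6, 8.6]
gripper_width: 18.1
grip_force: 15.0
```

Run:
```python
from h import *
np.set_printoptions(precision=1,suppress=True)
fs=[]
for i in range(4):
    a=grab("scene");s=robot.state();fs.append(np.r_[s["ee_pos"],s["contact_force"]])
print(np.mean(fs,0))
# white-ish shaker map around sleeve: grey-level ascii every 1px
g=cv2.cvtColor(a["frame"],cv2.COLOR_RGB2GRAY)[205:240,255:300]
print("\n".join("".join("%2x"%(v>>4) for v in r)[1::2] for r in g))
cv2.imwrite("pics/n1.png",a["frame"][:,:,::-1])
```

```text
[561.5 106.9 118.7  -6.1  -0.3   8.5]
888899888889988889943233333334665333333444444
888899998888888889a33333233236555444333444444
88888999988898899aa32234332347455543233444444
888888899988889aaa942223332346455655584444444
88888888999899aa988622233333333355688a4444444
888998888999aaa877882232322334334566744444445
98888889889aaaa888882232322343433456643444447
88988898889aaaaa889a2222223444333346553334445
788888888889aaaaa9aa3222223333345777554334444
7789888899889aaabbaa7222223334447a87555433445
76789988878889bbbbbaa622222334467655655533344
777789976688889bbabbaa6223544667665578a533333
777778987789999acbbbaaa6589768766676acd633333
77777789889aaaa9abbbabaa9a99866668abdda634433
57777779aa98888aababababaa8876668bdeca7633444
55777779a88888889aabbcbba8655667addb788533333
5557777a8888888889a8bcbba7655779cd97888433345
5555778a7888888888b89baaaa966aceda87888643467
5545678a7888888878b789aaaceaaeee9788888865787
5555568a7788888888a7789adffedea77888888776877
5555546bb888888889978789fffeca788888777777789
5555556afc99777899878878beea788888888777778ab
44454558becbaa89a87787788a9788888877777778aba
4445456889cdeea98877788888788888777777778aba7
5444546888888888888778878888888877777789aba86
55445458888888888888788888888887777778aba9666
6654455888888888887777887888887777778aba86666
666544588888888888777778888877777779aba866676
66665446888888888776777778877777789bba7676666
666665447888888887766778787777778aca867666665
66666654467788877776667778777778aca8666676544
6666666544556564577767678b87789bba87666665554
6666666654444454556666669ba88abb9776766655555
66666666654454445456766678bbaca86776666555555
666666666654454445556767668bba867767665555555
```

```bash
cat >> h.py <<'E'
def tiltpred(d,T,ex,ths=(-10,-5,0,5,10,15,20),gx=-22,gz=71):
    for th in ths:
        t=np.radians(th);o=[]
        for px,pz in((-70,42),(-70,0),(62,42)):
            x,z=px-gx,pz-gz
            P=T+ex*(x*np.cos(t)+z*np.sin(t))+[0,0,19+z*np.cos(t)-x*np.sin(t)]
            o+=proj(d,P)[0].round(1).tolist()
        print(th,o)
E
python3 - <<'E'
from h import *
a=grab("scene");s=robot.state();print(s["ee_pos"],s["contact_force"])
tiltpred(a,s["ee_pos"],np.array([-.984,.176,0]))
hsv=cv2.cvtColor(a["frame"],cv2.COLOR_RGB2HSV)
E
```

```text
[561.53153682 106.86376112 118.63838856] [-6.23973139 -0.64224324  7.78138775]
-10 [268.7, 223.6, 270.7, 229.5, 306.5, 190.9]
-5 [267.8, 223.5, 268.7, 230.3, 305.8, 192.8]
0 [267.0, 223.4, 266.9, 231.1, 304.9, 194.8]
5 [266.3, 223.1, 265.2, 231.6, 303.9, 196.8]
10 [265.8, 222.7, 263.5, 232.0, 302.8, 198.9]
15 [265.3, 222.1, 262.0, 232.1, 301.5, 201.1]
20 [264.9, 221.5, 260.6, 232.1, 300.0, 203.3]
```

No pivot yet, and the lever is short or the nose may be on the near rim. I'll use the near rim from outside instead: tail on it, nose hanging toward the robot, for a longer lever (55 mm).

carry_out:
  targets:
    - [[0,0,0,-10,0],[0,-3,0,-12,0],[0,-8,0,-5,0],[0,-16,0,0,0],[0,-22,0,0,0],[0,-24,0,0,0],[0,-24,0,0,0],[0,-22,0,0,0]]
  grip_force: 60

```text
clock: 11.65
ee_pos: [442.5, 127.5, 142.6]
eef_rot: [-0.0, 0.996, -0.086, -0.0]
contact_force: [0.2, -0.5, -4.1]
gripper_width: 17.8
grip_force: 60.0
```

carry_out:
  targets:
    - [[0,-16,0,0,0],[0,-9,0,2,0],[0,-3,0,5,0],[0,0,0,10,0],[0,0,0,6,0],[0,0,0,2,0],[0,0,0,0,0]]
  grip_force: 15

```text
clock: 12.35
ee_pos: [416.6, 131.9, 117.0]
eef_rot: [0.0, 0.996, -0.087, -0.0]
contact_force: [0.2, -1.1, -5.4]
gripper_width: 17.6
grip_force: 15.0
```

carry_out:
  targets:
    - [[0,0,0,1,0],[0,0,0,1,0]]
  grip_force: 10

```text
clock: 12.55
ee_pos: [416.7, 132.1, 115.9]
eef_rot: [-0.0, 0.996, -0.087, 0.0]
contact_force: [-1.3, -0.2, -0.8]
gripper_width: 17.7
grip_force: 10.0
```

carry_out:
  targets:
    - [[0,0,0,1,0],[0,0,0,1,0]]

```text
clock: 12.75
ee_pos: [416.6, 132.2, 113.9]
eef_rot: [-0.0, 0.996, -0.087, 0.0]
contact_force: [-1.1, -0.0, -1.6]
gripper_width: 18.2
grip_force: 10.0
```

carry_out:
  targets:
    - [[0,0,0,1,0],[0,0,0,1,0]]

```text
clock: 12.95
ee_pos: [416.3, 132.2, 111.8]
eef_rot: [-0.0, 0.996, -0.086, -0.0]
contact_force: [-3.2, 1.0, 1.0]
gripper_width: 18.2
grip_force: 10.0
```

carry_out:
  targets:
    - [[0,0,0,1,0],[0,0,0,1,0],[0,0,0,1,0],[0,0,0,1,0],[0,0,0,1,0],[0,0,0,1,0],[0,0,0,1,0],[0,0,0,0,0]]

```text
clock: 13.75
ee_pos: [416.0, 132.2, 104.6]
eef_rot: [-0.0, 0.996, -0.086, -0.0]
contact_force: [-6.0, 1.2, 3.3]
gripper_width: 18.2
grip_force: 10.0
```

Run:
```python
from h import *
a=grab("scene");b=grab("top");s=robot.state();print(s["ee_pos"],s["contact_force"])
T=s["ee_pos"];ex=np.array([-.984,.176,0])
tiltpred(a,T,ex,gz=68,ths=(0,5,10,15,20))
print();tiltpred(b,T,ex,gz=68,ths=(0,10,15,20))
g=cv2.cvtColor(a["frame"],cv2.COLOR_RGB2GRAY)[165:210,290:340]
print("\n".join("".join("%x"%(v>>4) for v in r) for r in g))
```

```text
[415.98331351 132.25455261 104.55725778] [-6.82953564  1.50055405  2.79066849]
0 [308.7, 193.6, 307.3, 201.8, 342.7, 167.8]
5 [308.3, 193.2, 306.0, 202.2, 341.7, 169.8]
10 [308.0, 192.6, 304.7, 202.3, 340.5, 171.9]
15 [307.8, 192.0, 303.6, 202.3, 339.2, 174.0]
20 [307.7, 191.2, 302.5, 202.0, 337.8, 176.1]

0 [205.8, 207.9, 207.7, 209.1, 198.4, 252.3]
10 [205.6, 206.4, 207.9, 205.2, 199.4, 250.2]
15 [205.5, 205.8, 207.9, 203.5, 200.0, 248.8]
20 [205.3, 205.4, 207.9, 201.9, 200.6, 247.3]
67777777666666666677533247456543344333334343343443
66777777776666666667763346445554333333333444444333
77677777777776666666766435345555433333233333343344
77777777777777766666677767334444333333333333333443
77676767777777766666766776333333333333433333334433
77777677677777777676666676343323333333323333344435
77777777777777777767666676333333333333333333344446
77777777777777777776676676333233333333333333333444
77777777777767777777777666333233333333334542333344
77777777777777677777776776433333333333357643433334
77777777777777777777777765333233333333465443323434
776667777777777677777777753332334333346556532279
[... 985 characters left out ...]
99999aa9998888899aca77888888888899999
76666677778999999998888888889998888888888899999989
67777677778999999998888888888988888888888999999989
77777767779999999998888888888988888888766899999989
77777777779999999989988888888888888876666799999988
77777777789999998898888888888888888766666679999987
77777787779999989888878888888888876666666667999976
77777788988999999988867788888887654556666666899866
77777899998899999988766678888876665544566668a99876
77778989999889888888776667887666665544455689998666
77789988899887787777777666777666655555445799766666
78899898899998776776777766666766555555555677666666
89998999898999877777777866666666566555577666566666
8999998999889998777677789a766655666566788775455666
```

It pivots now at only a few newtons, and geometry plus edge slope put the tilt at about 11–15°. I'll clamp, lift and carry it gently back over the left bay.

carry_out:
  targets:
    - [[0,0,0,0,0],[0,0,0,0,0],[0,0,0,-4,0],[0,0,0,-10,0],[0,0,0,-14,0],[0,0,0,-12,0],[0,0,0,-6,0],[0,0,0,0,0]]
  grip_force: 60

```text
clock: 14.65
ee_pos: [417.2, 132.2, 152.3]
eef_rot: [-0.0, 0.996, -0.087, 0.001]
contact_force: [-0.7, -0.2, -4.5]
gripper_width: 17.7
grip_force: 60.0
```

carry_out:
  targets:
    - [[0,3,0,0,0],[0,6,0,0,0],[0,9,0,0,0],[0,12,0,0,0],[0,15,0,0,0],[0,18,0,0,0],[0,18,0,0,0],[0,18,0,0,0]]

```text
clock: 15.45
ee_pos: [515.1, 114.6, 149.7]
eef_rot: [0.0, 0.996, -0.087, -0.0]
contact_force: [-0.5, 0.3, -4.8]
gripper_width: 17.6
grip_force: 60.0
```

carry_out:
  targets:
    - [[0,18,0,0,0],[0,18,0,0,0],[0,18,0,0,0],[0,15,0,0,0],[0,12,0,0,0],[0,9,0,0,0],[0,6,0,0,0],[0,3,0,0,0]]

```text
clock: 16.25
ee_pos: [611.8, 97.8, 150.0]
eef_rot: [0.0, 0.996, -0.087, -0.0]
contact_force: [1.3, 0.8, -4.2]
gripper_width: 17.8
grip_force: 60.0
```

```bash
cat >> h.py <<'E'
def weigh(n=10):
    f=[]
    for i in range(n): eyes.get_image("scene"); s=robot.state(); f.append(np.r_[s["ee_pos"],s["contact_force"],s["ft_torque"]])
    f=np.array(f); return f.mean(0).round(3), (f.std(0)/np.sqrt(n)).round(3)
E
python3 - <<'E'
from h import *
m,e=weigh(10);print(m.tolist(),e.tolist())
a=grab("scene","pics/sA.png");b=grab("top","pics/tA.png")
T=m[:3];ex=np.array([-.984,.176,0])
def edge(th,gx=-22,gz=68,y=-30):
    t=np.radians(th);ey=np.array([-.176,-.984,0]);o=[]
    for px,pz in((-54,42),(62,42)):
        x,z=px-gx,pz-gz
        o.append(proj(a,T+ex*(x*np.cos(t)+z*np.sin(t))+ey*y+[0,0,19+z*np.cos(t)-x*np.sin(t)])[0].round(1).tolist())
    return o
for th in(5,10,15,20): print(th,edge(th))
g=cv2.cvtColor(a["frame"],cv2.COLOR_RGB2GRAY)[185:240,265:325]
print("\n".join("".join("%x"%(v>>4) for v in r) for r in g))
E
```

```text
[611.324, 98.022, 150.646, -0.129, 0.218, -4.481, 0.032, -0.008, 0.006] [0.072, 0.034, 0.072, 0.113, 0.125, 0.102, 0.007, 0.01, 0.005]
5 [[263.7, 233.0], [298.8, 208.1]]
10 [[263.1, 232.8], [297.6, 210.3]]
15 [[262.6, 232.6], [296.4, 212.4]]
20 [[262.1, 232.3], [294.9, 214.7]]
222222222232222355543469999999976789aaaaa99a9777777777777777
2222222322222244554334688989888887689aaaaaa87777777777677777
222322232223346543333467889889898976789aaa966677777777777677
2232222222234554344434777789998899887679a9777767677777777777
222223333334543433334477777899889999976686777777677777777777
333333334445434334343577777789988889997545667777676777777777
443444444454443444344477777778998889986654567777776777777777
444434444433333334333467777877899989756665545667777777777777
444444444343433444444368778877789998666666655566777777767777
444444443433333434343347888766778999666666666555667777777777
444444333434333444434344886666777888766666666654566777777777
434434334334333333333444666666777788876666666666545677777777
444333443343343443344344456677677778987666666666654466777777
43434333343344433344433444567
[... 1832 characters left out ...]
aba76666766555555557887777877
fddffb77888888658bdd9787777889aba867666665555555578888877777
feddb7878888889adddcb9b87778aba96666766555556555688888888777
eb97878888888abdcccbb8bb878aba866667655555556556788888888777
7778888888889ddcccbbb9bbb9aba8667766655555555567888888888888
7888888887778bcccbbbbbabbbba76777765555555555678888888888888
88888888776778bcbbbbbaabba8666776655555555555688888888888888
888888777666778abbbbbbbba86666665444555555555788888888888888
888877677766678abbbbbbba866777655544455555557887888888888888
887754457767779bbbbbba97666776555555444556778887888888888888
8754444557766668bbbca866666666555555544457888888878888888888
75444454556766678bca8667666655555555554457788888888788888888
```

carry_out:
  targets:
    - [[0,-10,0,0,0],[0,10,0,0,0],[0,-10,0,0,0],[0,10,0,0,0],[0,0,0,0,0]]

```text
clock: 17.35
ee_pos: [612.1, 97.7, 150.7]
eef_rot: [0.0, 0.996, -0.087, 0.0]
contact_force: [-0.7, -0.4, -4.2]
gripper_width: 17.8
grip_force: 60.0
```

```bash
cat >> h.py <<'E'
def diff(p,d,u0,v0,u1,v1,th=25):
    o=cv2.imread(p)[:,:,::-1].astype(int); m=np.abs(d["frame"].astype(int)-o).max(2)[v0:v1,u0:u1]>th
    n,l,s,c=cv2.connectedComponentsWithStats(m.astype(np.uint8))
    return [(int(s[i,4]),(c[i]+[u0,v0]).round(0).tolist()) for i in range(1,n) if s[i,4]>8]
E
python3 - <<'E'
from h import *
m,e=weigh(8);print(m.tolist(),e[5])
a=grab("scene");b=grab("top")
print("scene",diff("pics/sA.png",a,200,90,350,260));print("top",diff("pics/tA.png",b,180,150,300,230))
E
```

```text
[611.547, 97.915, 150.63, -0.217, -0.309, -3.998, 0.044, -0.021, -0.003] 0.175
scene [(58, [300.0, 216.0]), (25, [268.0, 226.0])]
top [(12, [205.0, 165.0]), (10, [216.0, 178.0]), (66, [211.0, 193.0])]
```

```bash
cat >> h.py <<'E'
C0=np.array([519,22.5]);TX=np.array([.984,-.176]);TY=np.array([.176,.984])
def tray(d,uv,z=43): p=onplane(d,uv,z)[:,:2]-C0; return np.c_[p@TX,p@TY].round(0).tolist()
def amap(d,u0,v0,u1,v1): 
    g=cv2.cvtColor(d["frame"],cv2.COLOR_RGB2GRAY)[v0:v1,u0:u1]
    print("\n".join("".join("%x"%(v>>4) for v in r) for r in g))
E
python3 - <<'E'
from h import *
a=grab("scene","pics/sB.png");b=grab("top","pics/tB.png")
print(tray(a,[(300,216)]),tray(b,[(211,193)]))
print("lip-ish: floor pt proj", proj(b,[[*(C0+TX*0+TY*90.5),43]]),proj(a,[[*(C0+TY*90.5),43]]))
amap(a,288,205,316,232);print();amap(b,196,180,226,206)
o=cv2.imread("pics/tA.png")[:,:,::-1]; print(); amap({"frame":np.ascontiguousarray(o)},196,180,226,206)
E
```

```text
[[-32.0, 105.0]] [[-21.0, 90.0]]
lip-ish: floor pt proj [[211.95027502 186.47912972]] [[287.72488049 219.1660119 ]]
4444444444683444677778986666
4444444444444444477777898666
4444444444444444477777789766
4444444444444443477777778976
4444444445644433587777777888
4444444457834333588777777788
4444444444442345579877777778
4444444444333456678887777777
4444444443333466568888777678
4444444333334565567779877788
4444443233445655677789987877
6634322344466656787778888876
7834333445567667777778887767
4432334455567878887778876666
4333356555567789997887766666
2233577665677778988877666776
2335787766777777888876666765
4457887877877789987766666655
47887777787778aba66666666555
7877777777778aba867666665555
787777777888aba8666776555655
77777777789ba866677666555555
777777778aba8666666655555556
77777778aba86666766555555557
7777789aba867667665655555568
87778aca96666666555556555578
b878aba866766665555555656788

6968cbbccdddccddcdbababc888888
6959bccccdddccedddbccca9689899
79457788adcedeeeedccccca689999
894466666777798bdddcdccb699999
8844666666656657777799a869a99a
98456666666666666666677779aaa9
96556666666666
[... 712 characters left out ...]
899bbcdccccb699999
8844666566565657777899b8699a99
98356666666666566666678779aaaa
97566666666666567666677779aaaa
95556666666666676766777769baaa
64566666666666766666677769baaa
74566666666677756677777769bbbb
64566666667777777777777769bbbb
64566667777777777777777769bbbb
55666677777777777777777768bbbb
65567777777777777777777768bbbb
54877777777777777767666679bbbb
55777777766766668899abccc9bbbb
4577776668999bccccccccccc8accc
47999accbbcbccccccccccccb9accc
ccbbcbbbbbbbccccccccbcbcaaaccc
bbbbbbbbbbbbccbcccbcbbbbbaaccc
bbbbbbbbbbbbcbccccccbbbbb99ccc
bbbbbbbbbbbbccccbccbbbbba99ccc
bbbbbbbbbbbbcbcbcbbbbbbb999ccc
bbbbbbbbbbbbbccbcbbbbbbb998bcc
bbbbbbbbbbbbbbbbbbbbbba9998adc
bbbbbbbbbbbbbbbbbbbbbaaa888adc
```

Two jolts dropped two stones: dark blobs at top (208,193) and (216,193), both in the left bay. Moving to the middle bay.

carry_out:
  targets:
    - [[0,0,4,0,0],[0,0,8,0,0],[0,0,12,0,0],[0,0,14,0,0],[0,0,14,0,0],[0,0,14,0,0],[0,0,12,0,0],[0,0,8,0,0]]

```text
clock: 18.75
ee_pos: [596.4, 11.7, 150.7]
eef_rot: [0.0, 0.996, -0.087, 0.0]
contact_force: [0.3, 0.4, -3.9]
gripper_width: 17.8
grip_force: 60.0
```

carry_out:
  targets:
    - [[0,0,4,0,0],[0,0,0,0,0]]

```text
clock: 18.95
ee_pos: [595.9, 8.8, 150.6]
eef_rot: [-0.0, 0.996, -0.087, 0.0]
contact_force: [0.0, 0.5, -3.9]
gripper_width: 17.4
grip_force: 60.0
```

Run:
```python
from h import *
a=grab("scene","pics/sC.png");b=grab("top","pics/tC.png");s=robot.state()
p=s["ee_pos"][:2]-C0;print(s["ee_pos"],p@TX,p@TY)
print(proj(b,[[*(C0+TX*-20+TY*y),43] for y in(90,0)]))
amap(b,196,176,262,214)
```

```text
[595.94392834   9.64763434 150.57306657] 77.97484183840552 0.8954035776104031
[[211.04413028 192.75463258]
 [239.39625285 197.0792443 ]]
579548999abbcccba989999999999989859c56757011111279644498666669abbc
589449999abbcccba969999996999999959757647100000499555488556669abbc
588456669bbccccbb95666666666666795ac57747888665898455597666669abbc
59844666a8ccddcc9866666666666667949c57777777898987455597666669bbcc
69745654535567665445666666666668859a577787778888864556975666678ccd
6954665445556555554466666666666986ba677777788888854467866664344566
795466444556666655456666666666685586777777888888976778866663455455
8944664455656666554566666666666956cb677888888888877778866664455566
8845664455566665554466666666667948cc788889988888877778866664455566
9845664455566434554456666666666649dc888888998888888878766664445566
96356665565544654445666666666665589a888989999988888888665653445566
964666667777777878556666666666655666666667888889988888666665675565
a43666667777777778555666666666656666566666777777788888666666766777
a54666668778778778666666666666646666666666777777776777666666777777
9546666788888887786666666
[... 882 characters left out ...]
77777777777777766666667679bbbb
777778cbbbbbca656555555555555555565666555555555566655565566669bbbb
556678cbbbbbbaacccbbbbaababaaaa9888999999999877777777776777779cbbb
634447cbbbbccaabbccccccccccbbbbbbbbbccbcccccccccccccccccccccb9cbbb
634327ccbbbcca9bbbbbbcbbbbbbbbbbbbbbbbbbbbbbbbbccccccccccccc99ccbc
633428ccccccca8bbbbbcbbbbbbbbbbbbbbbbbbbbbbbbbbbcccccccccccc99cccb
663428ccccccca6bbbbbbbbbbbbbbbbbbbbbbbbbbbbbbbbcbcccccccccba99cccc
663338dcccccca7babbbbbbbbbbbbbbbbbbbbbbbbbbbbbcccccccccccbca9acccc
555338dcccccca7aaabbbbbbbbbbbbbbbbbbbbbbbbbbbbbcccbcccbbcbba9acccc
566338dcccccca69aaabbbbbbbbbbbbbbbbbbbbbbbbbbbbccccbbcbbbbaa7acccc
777438dcccccda76aaaabbbbbbbbbbbbbbbbbbbbbbbbbbbcbbccbbbbbbaa9adccc
```

carry_out:
  targets:
    - [[0,-10,0,0,0],[0,10,0,0,0],[0,0,0,0,0],[0,0,0,0,0]]

```text
clock: 19.45
ee_pos: [596.0, 9.5, 150.5]
eef_rot: [-0.0, 0.996, -0.086, -0.0]
contact_force: [-0.6, -0.7, -3.8]
gripper_width: 17.7
grip_force: 60.0
```

Run:
```python
from h import *
a=grab("scene","pics/sD.png");b=grab("top","pics/tD.png")
print(diff("pics/tC.png",b,196,185,285,215),diff("pics/sC.png",a,200,100,350,250))
amap(b,222,186,262,206)
```

```text
[] [(19, [265.0, 115.0]), (12, [267.0, 193.0]), (19, [249.0, 199.0])]
666665589a888899998999988888666663443566
6666655666666566788998988898666665677765
6666655666666655677776578888666666777777
6666656666666666777777535678666667767777
6666656666666666777777766676666666768878
6666656666666666777777776676666667768888
6666556666666666777776767776666567779898
6666557666666677777766677776666667679999
6666566666667777777766667776666667689999
66675666666777776677777777666666676899a9
666755666777777767677777776666666768aaaa
666756777777777766766776776666666768aaaa
666657777777777777767777776666667778aaaa
667667777777777776667777766666667778baaa
667677777777777767677777766666667678baaa
667567777777777776677777766666667679bbba
667577777777777777777777776666667779bbbb
66757777777777777777777776666666767abbbb
555555555566555555556555555555556679bbbb
baaaaaaa9889999999999877777777777779cbbb
```

carry_out:
  targets:
    - [[0,-10,0,0,0],[0,10,0,0,0],[0,0,0,0,0],[0,0,0,0,0]]

```text
clock: 19.95
ee_pos: [596.0, 9.3, 150.6]
eef_rot: [-0.0, 0.996, -0.087, 0.0]
contact_force: [-0.7, 0.1, -3.4]
gripper_width: 17.7
grip_force: 60.0
```

Run:
```python
from h import *
a=grab("scene","pics/sE.png");b=grab("top","pics/tE.png")
print(diff("pics/tC.png",b,196,185,285,215),diff("pics/sC.png",a,200,100,350,250))
amap(b,222,186,262,206)
```

```text
[(41, [238.0, 202.0])] [(83, [277.0, 190.0]), (15, [249.0, 199.0])]
666665589a878999999998888888656663443556
6666665666666677888999988888666665675666
6666656666666666777778788898666666777777
6666646666666666777777776677666666777777
6666656666666666777777766676666666767888
6666656666666666777777776676666667768888
6666557666666666777776677776666667668888
6666657666666677777767677776666667779999
6666566666667777777776667776666667689999
6667566666677777676776777766666667679a99
666756666777777766777777776666666768aaa9
666756777777777777766777776666666768aaaa
666657777777777767666777776666667678aaaa
667667777777764567777777766666667778baaa
667677777777545566677777766666667678baaa
667567777665445556666656766666667679bbab
677577776665445555644555676666667679bbbb
667577776654344444444555666666667679bbbb
555555565565544454555555555556566679bbbb
baaaaa899999999999997777777777777779cbbb
```

Run:
```python
from h import *
m,e=weigh(14);print(m.tolist(),e[5])
a=grab("scene");print(tray(a,[(277,190)]))
amap(a,262,178,300,205)
o=cv2.imread("pics/sC.png")[:,:,::-1]; print(); amap({"frame":np.ascontiguousarray(o)},262,178,300,205)
```

```text
[595.881, 9.304, 150.58, 0.076, -0.011, -3.665, 0.039, -0.004, -0.013] 0.121
[[-41.0, 0.0]]
4444444356344457778889986789aaaaa99aaa
44444444564444477778898987679aaaaaaa9a
4444444444444447777788899986689aaaaa99
44444443444444477777778899987679aaaaaa
4444443554444336777777789889987689aaaa
44444346834333368776777888999987679aaa
4444344544333446987777778899999987689a
44444444333345679977777778899989997679
44444443334446578998777777889989999876
44443333334346567888877777788999898997
44443334433665665567987777777899899999
44433343336b86666656998777777789999998
43333344469b67776655898877777778998989
32344446888877776655789987777777899999
3333336ab88887666655678888777788789998
3344579b888886666555677999877887778998
34348b88888887666556777889988876777898
44578888888888666667777788988767777789
46888888888888877777777798877677677778
78888888888888887787777888766667777777
88888888888988889888899887677677777777
88888888889999988889998776666787776777
88888888888898989888887676677787777777
88888887777888898887776677777777776667
88888877777777778777666677777777776655
888887777878778877766666787777777
[... 398 characters left out ...]
4444333343358889898877777778999999997
44443333334678898899887777777898999899
443333344579a8889989998777777799999999
4333333358b888888888998877777779999999
33334347888899888888899987777777899999
3343467cb88888888988889888777788789999
33334ab8888887988888989998877887778998
33466888888888898888888899988876677898
446a8888888888888888888888988767777789
47888888888888888988889989876666677778
68888888888889888888889988766676777777
88888888888999888888989887666677777777
88888888889988898889998766667787776777
88888888888989999888887666677777877777
88888887777888889887776777777777776667
88888877777778778777766677777777766655
88888777777777778776676778777777766665
88887777777777777766767777777777766665
```

The middle bay received stones at top (236,201) and (242,203), tray x≈-41. Everything left goes into the right bay.

carry_out:
  targets:
    - [[0,0,4,0,0],[0,2,8,0,0],[0,2,12,0,0],[0,2,14,0,0],[0,2,14,0,0],[0,0,14,0,0],[0,0,12,0,0],[0,0,8,0,0]]

```text
clock: 21.6
ee_pos: [588.6, -78.3, 150.6]
eef_rot: [0.0, 0.996, -0.087, -0.0]
contact_force: [0.0, -0.2, -3.5]
gripper_width: 17.6
grip_force: 60.0
```

carry_out:
  targets:
    - [[0,0,4,0,0],[0,0,0,0,0],[0,0,0,0,0]]

```text
clock: 21.9
ee_pos: [588.3, -80.4, 150.6]
eef_rot: [-0.0, 0.996, -0.086, 0.0]
contact_force: [0.5, 0.3, -3.5]
gripper_width: 18.1
grip_force: 60.0
```

Run:
```python
from h import *
a=grab("scene","pics/sF.png");b=grab("top","pics/tF.png");s=robot.state();p=s["ee_pos"][:2]-C0;print(s["ee_pos"],p@TX,p@TY)
print(proj(b,[[*(C0+TX*-20+TY*y),43] for y in(90,0,-90)]))
amap(b,196,184,290,222)
```

```text
[588.33319542 -80.17202185 150.58360141] 86.2941401419725 -88.82662711024686
[[211.04413028 192.75463258]
 [239.39625285 197.0792443 ]
 [267.93789809 201.42202342]]
884466666666665556666666666666665666666666666687766555555666665667764477788888885546bb89867a76
984566666666665565665666666666665666666666666787777778646666666667777788988888884437da88956a75
974666666666665565565666666666664666666666666887877788766666666677778889898888887737d989868a53
954666666666666555656666666666665666666666666888888888666666666688988899999889989dbaa988859a55
9346666666666665566556666666666566666666666679888888896666666666677788999999889989ccc899969966
644666666665545556666666666666655666666666668998988889666666666666656657788889989dddc88985a966
545666666544446666667666666667646666666666679999999977666666656656666667667777778bccc89985a867
54566666654445566856446666666675666666666667a999999977666666666666666667677777777667999966a766
44666666644454567445556766666774666666666668aaa9999966666666666666666667777777777666999956a766
44666666654444456444555656666775666666666669aaaaaaa96666666666666666666787677777
[... 1974 characters left out ...]
bbbbbbbbbbbbbbbbbbbbbbccccccccccccc
777777455555555454444434444444444666646accccccc9788999aaaaaabbbbbbbbbbbbbbbbbbbbbccccccccccccc
676767445554455554554433343344444666666accccccc8789999aaaaaabbbbbbbbbbbbbbbbbbbbbccccccccccbba
666666444444444444444555444553344666667bccccccb86999aaaaaaabbbbbbbbcbccbcbbbbcbccccccccbcbbbaa
666664444445445444455544445554544666667bcbcbccb713488ababaabbbbbbbbbccccccccccccbccccccbbbbaa6
6666644455544454444455544445454447666679cbbcccb7775224599bbbbbbbbbbccccccccccccbbcbbbbbbbbaaa5
666664444445554555555455455555555777778bbbbbcca76669773313579accccccccccccccccccbcbbbbbbba9997
777774455555555555555555555555555777778bbbbbbca88889998a888332358aadcdccccccccccbbbbbbbbba9986
```

carry_out:
  targets:
    - [[0,-10,0,0,0],[0,10,0,0,0],[0,-10,0,0,0],[0,10,0,0,0],[0,-10,0,0,0],[0,10,0,0,0],[0,0,0,0,0],[0,0,0,0,0]]

```text
clock: 22.8
ee_pos: [588.4, -80.8, 150.5]
eef_rot: [-0.0, 0.996, -0.087, -0.0]
contact_force: [-0.8, 0.0, -3.6]
gripper_width: 17.7
grip_force: 60.0
```

Run:
```python
from h import *
a=grab("scene","pics/sG.png");b=grab("top","pics/tG.png")
print(diff("pics/tF.png",b,196,180,295,225),diff("pics/sF.png",a,190,90,350,250))
amap(b,250,188,292,222)
m,e=weigh(8);print(m.tolist(),e[5])
```

```text
[(16, [278.0, 184.0]), (38, [264.0, 194.0]), (40, [275.0, 195.0])] [(9, [239.0, 173.0]), (43, [250.0, 181.0])]
6666666666676788899989998889ccc99995996666
666666666666666657778989989ddcc89986a96777
666666656666666667777777777bccd88985a87775
666666666665445667667677777667989867a76675
666566666664444456777775667666999956a76676
666666666664444444775663433356799968a76666
666666566653344444676553443434699859a66666
666666566643444455765554443444799958967777
66666756666543465476664344443479995a966777
66667756666666565666565444344669995a967777
66667766677666777775656665544579956a866766
666677667777777777776666666666699569776666
66667677777777777777777776666669967a777776
66667677777777777777777776667679959a667765
666677767777777777777777766666699699777765
5555667777777777777777777666669985a9677766
ccaa775566666677777777777666669995a8666665
cccccccba8775556666677777666679966a7555666
bbbbcccccbccbaa8775555667566679966a6666665
bbbbbbbbbbbcbbbbcccaa9776555556667a7666655
bbbbbbbbbbbbbbbbbbccbccccaa877545666666655
bbbbbbbbbbbbbbbbbbbbbbbbbbcccccba976545555
bbbbbbbbbbbbbbbbbbbbbbbbbbbbcccccccdcbb977
bbbbbbbbbbbbbbbbbbbbbbbbbbbbcccccccccccccc
aabbbbbbbbbbbbbbbbbbbbbbbbbbcbccccccccccca
aaabbbbbbbbbbbbbbbbbbbbbbbbcccccccccccccc8
9aaabbbbbbbbbbbbbbbbbbbbbbbccccccccccccba7
aaaaaabbbbbbbbbbbbbbbbbbbbbccccccccccccca6
aaaaaabbbbbbbbbbbbbbbbbbbbbbccccccccbbaa68
aaaababbbbbbbbccccbccbbbbccccccccccbbbaa59
babbabbbbbbbbbbccccccccccbbcccccccbbbaaa6a
479bbbbbbbbbbccccccccccccccbbbbbbbbbaa966a
7332459acccccccccccccccccccbbbbbbbbb99977b
a8a98532356aaddcccccccccccbcbbbbbbbba9968b
[588.24, -80.731, 150.606, 0.05, 0.264, -3.532, 0.036, 0.002, -0.014] 0.225
```

The full left-bay map now shows four dark blobs at (207,192), (215,193), (206,199), (215,202). The middle has two and the right two, at (264,194) and (275,195). That makes eight, and the weight drop agrees. A few more jolts for safety, then on to the free gap by the dock to level the shaker.

carry_out:
  targets:
    - [[0,-10,0,0,0],[0,10,0,0,0],[0,-10,0,0,0],[0,10,0,0,0],[0,-10,0,0,0],[0,10,0,0,0],[0,0,0,0,0],[0,0,0,-20,0]]

```text
clock: 24.1
ee_pos: [587.1, -80.5, 167.2]
eef_rot: [-0.0, 0.996, -0.087, -0.003]
contact_force: [-1.0, -0.4, -3.2]
gripper_width: 17.5
grip_force: 60.0
```

carry_out:
  targets:
    - [[0,0,0,-10,-8.4],[0,-5,10,0,-8.4],[0,-8,20,0,0],[0,-9,24,0,0],[0,-9,24,0,0],[0,-6,15,0,0],[0,-3,8,0,0],[0,0,0,0,0]]

```text
clock: 24.9
ee_pos: [559.0, -185.8, 180.5]
eef_rot: [-0.0, 0.998, 0.059, -0.0]
contact_force: [-0.1, -0.4, -2.7]
gripper_width: 18.0
grip_force: 60.0
```

Run:
```python
from h import *
a=grab("scene","pics/sH.png");b=grab("top","pics/tH.png");s=robot.state();print(s["ee_pos"],s["eef_rot"],s["contact_force"])
A=cv2.resize(b["frame"][145:225,185:345,::-1],(800,400),interpolation=cv2.INTER_CUBIC)
B=cv2.resize(a["frame"][110:250,190:350,::-1],(229,200),interpolation=cv2.INTER_CUBIC)
C=cv2.resize(a["frame"][130:250,120:240,::-1],(200,200),interpolation=cv2.INTER_CUBIC)
Z=np.zeros((200,371,3),np.uint8)
B=cv2.resize(a["frame"][100:250,130:350,::-1],(293,200),interpolation=cv2.INTER_CUBIC)
D=cv2.resize(a["frame"][150:200,170:270,::-1],(400,200),interpolation=cv2.INTER_CUBIC)
cv2.imwrite("pics/last.png",np.vstack([A,np.hstack([B,D,np.zeros((200,107,3),np.uint8)])]))
```

```text
[ 559.36348438 -184.4874569   180.54297076] [-3.49494864e-04  9.98194961e-01  6.00557510e-02  7.16994952e-05] [-0.04521434 -0.1109044  -3.6387792 ]
```

View pics/last.png

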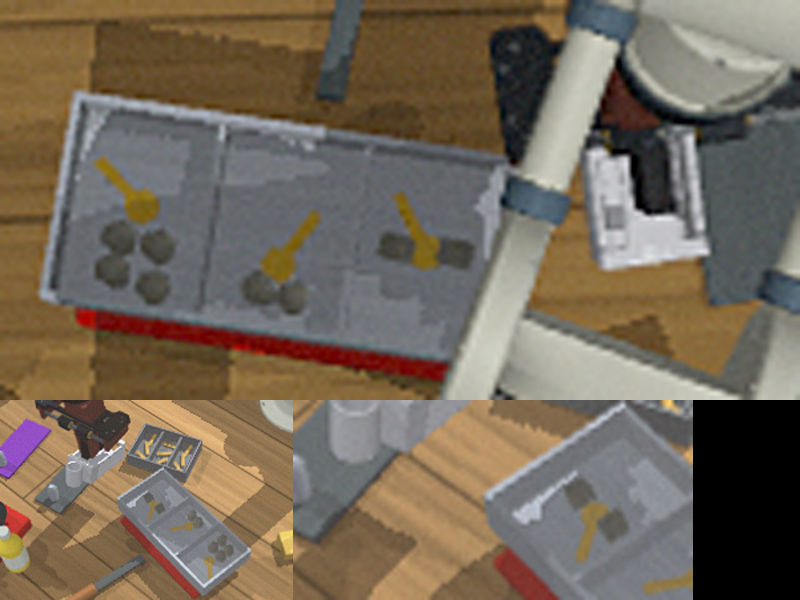

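All eight stones are in the tray: four left, two middle, two right (top crop blobs at (118,238), (157,246), (113,270), (152,288); (260,288), (292,296); (393,247), (457,252)). The shaker slots show empty. Lowering it onto the bare bench to level it.

carry_out:
  targets:
    - [[0,0,0,15,0],[0,0,0,25,0],[0,0,0,28,0],[0,0,0,20,0],[0,0,0,12,0],[0,0,0,4,0],[0,0,0,0,0]]

```text
clock: 25.7
ee_pos: [559.1, -184.7, 76.2]
eef_rot: [-0.0, 0.998, 0.06, -0.0]
contact_force: [-0.8, -0.5, -2.4]
gripper_width: 17.4
grip_force: 60.0
```

carry_out:
  targets:
    - [[0,0,0,3,0],[0,0,0,3,0],[0,0,0,2,0]]
  grip_force: 10

```text
clock: 26.0
ee_pos: [559.6, -185.3, 69.3]
eef_rot: [0.0, 0.998, 0.06, 0.001]
contact_force: [2.3, -0.4, 0.6]
gripper_width: 18.2
grip_force: 10.0
```

carry_out:
  targets:
    - [[0,1,0,2,0],[0,1,0,2,0],[0,1,0,2,0]]

```text
clock: 26.3
ee_pos: [562.9, -185.0, 63.5]
eef_rot: [0.0, 0.998, 0.06, 0.001]
contact_force: [1.7, -0.1, 0.7]
gripper_width: 17.9
grip_force: 10.0
```

carry_out:
  targets:
    - [[0,2,0,2,0],[0,2,0,2,0],[0,2,0,2,0]]

```text
clock: 26.6
ee_pos: [568.2, -184.1, 56.3]
eef_rot: [0.0, 0.998, 0.06, -0.0]
contact_force: [1.9, 0.1, 0.8]
gripper_width: 18.0
grip_force: 10.0
```

carry_out:
  targets:
    - [[0,2,0,2,0],[0,2,0,2,0],[0,1,0,1,0]]

```text
clock: 26.9
ee_pos: [572.8, -183.5, 50.8]
eef_rot: [-0.0, 0.998, 0.06, -0.001]
contact_force: [-0.1, -1.0, -1.0]
gripper_width: 17.9
grip_force: 10.0
```

carry_out:
  targets:
    - [[0,1,0,1,0],[0,0,0,1,0]]

```text
clock: 27.1
ee_pos: [574.1, -183.3, 49.3]
eef_rot: [-0.0, 0.998, 0.06, -0.0]
contact_force: [0.7, 0.9, -0.3]
gripper_width: 18.2
grip_force: 10.0
```

carry_out:
  targets:
    - [[0,0,0,1,0],[0,0,0,1,0]]

```text
clock: 27.3
ee_pos: [574.2, -183.3, 49.2]
eef_rot: [0.0, 0.998, 0.06, 0.0]
contact_force: [-4.9, 1.4, 10.8]
gripper_width: 18.0
grip_force: 10.0
```

Flat now (force rising at z=49.2). Clamp, then measure the sleeve and spigot.

carry_out:
  targets:
    - [[0,0,0,-1,0],[0,0,0,-1,0],[0,0,0,0,0]]
  grip_force: 60

```text
clock: 27.6
ee_pos: [573.8, -183.2, 49.2]
eef_rot: [-0.0, 0.998, 0.06, -0.0]
contact_force: [-0.3, 1.2, -1.5]
gripper_width: 18.0
grip_force: 60.0
```

Run:
```python
from h import *
a=grab("scene","pics/sI.png");b=grab("top","pics/tI.png");s=robot.state();T=s["ee_pos"];print(T,s["contact_force"])
S=np.r_[T[:2]+49*np.array([.9928,.1198]),42]
for n,d in(("scene",a),("top",b)):
    p=proj(d,[S,[616,-272.5,52],[616,-272.5,8]]);print(n,p.round(1).tolist())
    for q in p[:2]:
        u,v=q.round().astype(int); print(u-13,v-12); amap(d,u-13,v-12,u+14,v+17)
```

```text
[ 573.79771633 -183.19600781   49.2343117 ] [-0.13693874  0.68247957 -1.04389842]
scene [[190.0, 184.1], [168.5, 164.0], [171.3, 172.6]]
177 172
766666666648aec898322223344
66666666646efc998a622223333
6666666654bfbaa99b842222344
66666665479aababbbb95422547
6565665467889aacbba99855a78
566665467788889bbb999999989
6666546778888989a9999999889
6665368788899aaaaaa9999aaa9
7664578888aa988889aa99beedc
6644788889a88888889989feeee
646777888c888888887d789deed
557888887f888888888f78889db
577888875e88888888af7888888
77788885599878888adb7888888
8888875556b998999ea97888888
88988656568abaaa98897788888
999866655688888888898779888
898665666678888888888756888
886666666678888988888755577
886666666668888888888755555
656666666667899888888655555
666556667667888898887555568
666666666666788888866555688
666665666777677776655556888
566666666666666655555668888
566666666666676766556888887
665666666666667977678887775
854555666666779a99799885555
865455666667999998996666565
156 152
988778889999888866877743333
899878888989987678776753333
888888888899976788776653323
888888888888768887666674232
98889998887668986666667
[... 1669 characters left out ...]

ccccccccccccccccccccccccc86
ccccccccccccccdccccccccdb77
cccccccccccccccccccccccda68
bbbccccccccccccccccccddc76a
bbbbbbcbcccccccccccccdda58c
bbbbbbbbbcbccccccccccdc859c
bbbbbbbbbbbbbcccccccccb77bc
bbbbbbbbbbbbbbbccccccc969cc
abbbbbbbbbbbbbbbbbbccb77bcc
aaaabbbbbbbbbbbbbbbcc968bcc
aaaaaabababbbbbbbbbcb76abcc
aaaaaaaabbabbbbbbbbca67bccc
9999aaaaaaabbbbbbbba76abbcb
aa99999aaaaaaaaabbb967bbbbb
ccbbba999aaaaaaabba769bbbbb
bccccb9899aaaaaaab967abbbbb
9a9a977886679aaaa9779abbbbb
9986659b543456688658bbbbbbc
76656bc5333332344446789abb9
6558bb6223223332244455679b8
668a95222244222234455556677
876653433235432334455566555
533445667776652344455566555
223566776654454468754555556
333444555545554589abbb85556
```

Run:
```python
from h import *
np.set_printoptions(precision=1,suppress=True)
a=grab("scene")
S=onplane(a,[(191.1,183.2)],42)[0]
sp=[onplane(a,[(168.1,164)],52)[0],onplane(a,[(169.8,169)],25)[0],onplane(a,[(170.8,172.3)],8)[0]]
T=robot.state()["ee_pos"];print(T,S,"from tcp",S-T);print(sp)
b=cv2.imread("pics/t0.png");o=cv2.imread("pics/tA.png")[:,:,::-1];amap({"frame":np.ascontiguousarray(o)},324,150,346,168)
R=np.array([[.9928,.1198],[.1198,-.9928]])
for q in(sp[0],np.mean(sp,0),np.array([616,-272.5])): print("tool shift",R@(q[:2]-S[:2]), R@(q[:2]-(T[:2]+49*R[0])))
```

```text
[ 573.8 -183.2   49.2] [ 618.1 -177.1   42. ] from tcp [44.3  6.1 -7.2]
[array([ 616.8, -273.5,   52. ]), array([ 615.9, -274.4,   25. ]), array([ 616.1, -274.4,    8. ])]
7776454455543444556676
5555434444455454556777
3445433333455554567777
5555433333345555556677
5555433344445545556766
5555434468865555555666
5554334589a85545555666
5554245689a96455555666
4444456689986555455666
4444566788875545555566
4445566788865455555466
4444577777654455555566
4445467776555455555567
4445445555455455545677
4555555555555555555566
5555555555555555545556
5555555555545555555556
5455555555554555555546
tool shift [-12.9  95.5] [-17.1  94.8]
tool shift [-13.5  96.1] [-17.7  95.4]
tool shift [-13.5  94.4] [-17.8  93.7]
```

carry_out:
  targets:
    - [[0,0,0,-8,0],[0,0,0,-20,0],[0,0,0,-22,0],[0,-2,12,-12,0],[0,-3,20,-3,0],[0,-4,24,0,0],[0,-3,20,0,0],[0,-2,13,0,0]]
  grip_force: 60

```text
clock: 28.55
ee_pos: [570.2, -275.5, 114.0]
eef_rot: [-0.0, 0.998, 0.059, -0.0]
contact_force: [0.0, -0.4, -3.3]
gripper_width: 17.6
grip_force: 60.0
```

carry_out:
  targets:
    - [[0,-1,6,0,0],[0,0,0,0,0],[0,0,0,0,0]]

```text
clock: 28.85
ee_pos: [570.6, -278.9, 114.4]
eef_rot: [-0.0, 0.998, 0.06, -0.0]
contact_force: [-0.1, 1.6, -2.9]
gripper_width: 17.9
grip_force: 60.0
```

Run:
```python
from h import *
a=grab("scene","pics/sJ.png");b=grab("top","pics/tJ.png");s=robot.state();T=s["ee_pos"];print(T,s["contact_force"])
for k in(44,47,50):
    S=np.r_[T[:2]+k*np.array([.9928,.1198]),T[2]-7.2]; B=S-[0,0,42]
    print(k,S,proj(a,[S,B]).round(1).tolist(),proj(b,[S,B]).round(1).tolist())
u,v=proj(a,[S])[0].round().astype(int);print(u-14,v-14);amap(a,u-14,v-14,u+16,v+26)
u,v=proj(b,[S])[0].round().astype(int);print(u-12,v-12);amap(b,u-12,v-12,u+13,v+13)
```

```text
[ 570.69364119 -278.57280062  114.57557722] [ 0.48151602  0.30029655 -2.5882808 ]
44 [ 614.37684119 -273.30160062  107.37557722] [[165.1, 151.9], [167.9, 160.8]] [[337.5, 154.0], [334.7, 157.0]]
47 [ 617.35524119 -272.94220062  107.37557722] [[164.4, 152.6], [167.2, 161.5]] [[337.3, 153.0], [334.5, 156.1]]
50 [ 620.33364119 -272.58280062  107.37557722] [[163.8, 153.3], [166.6, 162.2]] [[337.2, 152.0], [334.3, 155.1]]
150 139
7764577899999866b9222323333443
7645888888999989ed522222343434
65588998888899bfea852222344343
558888998888adfe88984222334448
47899999888aeebaa9a84222333368
678899988889abbbbbbb9632133689
77889999889889abbccca985498899
778789998888888abbca9999999899
98788899998888889aa99999998999
8988788899999abbbbaaa9999a9999
89988788899aa988889aaa99dedb9b
88989888889a98898889989efeeede
8898988878cb78888888a988beeeba
8888899878ed78888889eb8889dd98
9998889999a97888889cd988888888
9999888888aa888898bdb888888899
99998888889bb9889bb99888888899
9999998888889aba98889888888889
999999999889888888889877888889
899999998889898888889877888899
888999999998988998888886578889
88898999998889989888
[... 526 characters left out ...]
45444566666
654566666666544454454455666666
325 140
45555555555545544557aaaaa
45555555545555543346889aa
555555555555554334444468a
5555545555555533445555558
5555555555555433445556665
4444444444444334445556666
3333333334342357885456665
4444445444442369aaa965565
5555454544453579abccba655
455555554589778aabcccca55
455555556666679abbccccc64
245434446522689abbcccca76
13443347742589abbccccb867
12333234313689abccccb9777
1221211211589abbccccb8777
122122111478aabbcccba9777
121111221589abbccccb8a877
22124553268aabbcccc848988
11224563589abbccccb636a98
2212445568aabbcccc9234878
1113799879abbccccb6023677
22118b9789bbbcccc92012467
11119b879abbccccb61011246
22207878aabccccc932101134
22114689abbccccb622211013
```

Scene ring at (165.4,152.0) puts the sleeve axis within about 2 mm of the spigot. A small shift, then descend in stages.

carry_out:
  targets:
    - [[0,2,0,3,0],[0,0,0,5,0],[0,0,0,4,0],[0,0,0,0,0]]

```text
clock: 29.35
ee_pos: [572.0, -278.7, 101.2]
eef_rot: [-0.001, 0.998, 0.06, -0.001]
contact_force: [-0.2, -0.4, -3.7]
gripper_width: 17.9
grip_force: 60.0
```

carry_out:
  targets:
    - [[0,0,0,3,0],[0,0,0,3,0],[0,0,0,0,0]]

```text
clock: 29.65
ee_pos: [572.2, -279.1, 95.9]
eef_rot: [-0.0, 0.998, 0.06, -0.0]
contact_force: [0.1, -0.1, -3.0]
gripper_width: 17.5
grip_force: 60.0
```

carry_out:
  targets:
    - [[0,0,0,3,0],[0,0,0,3,0],[0,0,0,0,0]]

```text
clock: 29.95
ee_pos: [572.4, -279.1, 89.9]
eef_rot: [-0.0, 0.998, 0.06, -0.0]
contact_force: [0.7, -0.9, -4.4]
gripper_width: 17.7
grip_force: 60.0
```

carry_out:
  targets:
    - [[0,0,0,4,0],[0,0,0,4,0],[0,0,0,0,0]]

```text
clock: 30.25
ee_pos: [572.5, -279.0, 81.7]
eef_rot: [-0.0, 0.998, 0.06, -0.0]
contact_force: [1.3, 0.4, -3.5]
gripper_width: 17.7
grip_force: 60.0
```

carry_out:
  targets:
    - [[0,0,0,4,0],[0,0,0,5,0],[0,0,0,5,0],[0,0,0,0,0]]

```text
clock: 30.65
ee_pos: [572.5, -279.0, 67.5]
eef_rot: [-0.0, 0.998, 0.06, -0.0]
contact_force: [2.6, 0.6, -3.7]
gripper_width: 17.9
grip_force: 60.0
```

carry_out:
  targets:
    - [[0,0,0,4,0],[0,0,0,3,0],[0,0,0,1,0],[0,0,0,0,0]]

```text
clock: 31.05
ee_pos: [572.6, -279.1, 60.3]
eef_rot: [-0.0, 0.998, 0.06, 0.0]
contact_force: [2.0, 0.2, -4.7]
gripper_width: 17.7
grip_force: 60.0
```

carry_out:
  targets:
    - [[0,0,0,2,0],[0,0,0,1,0],[0,0,0,1,0],[0,0,0,0,0]]
  grip_force: 25

```text
clock: 31.45
ee_pos: [572.6, -279.1, 57.2]
eef_rot: [0.0, 0.998, 0.06, 0.0]
contact_force: [0.3, 2.9, -0.2]
gripper_width: 18.1
grip_force: 25.0
```

carry_out:
  targets:
    - [[0,0,0,1,0],[0,0,0,1,0],[0,0,0,0,0]]
  grip_force: 10

```text
clock: 31.75
ee_pos: [572.7, -279.2, 57.2]
eef_rot: [0.0, 0.998, 0.06, 0.001]
contact_force: [-2.0, 4.1, 8.9]
gripper_width: 17.5
grip_force: 10.0
```

Seated at TCP z=57.2, exactly plate height. Releasing and withdrawing straight up.

carry_out:
  targets:
    - [[0,0,0,-1,0],[0.3,0,0,-1,0],[0.4,0,0,0,0],[0.5,0,0,0,0],[0.5,0,0,0,0],[0.5,0,0,-5,0],[0.5,0,0,-15,0],[0.5,0,0,-30,0]]

```text
clock: 32.55
ee_pos: [571.3, -278.6, 105.2]
eef_rot: [-0.001, 0.998, 0.06, -0.002]
contact_force: [0.5, -0.1, -0.1]
gripper_width: 44.1
grip_force: 0.0
```

carry_out:
  targets:
    - [[0.5,0,0,-40,0],[0.5,0,0,-45,0],[0.5,0,0,-45,0],[0.5,-30,0,0,0],[0.5,-45,0,0,0],[0.5,-45,0,0,0],[0.5,-40,0,0,0],[0.5,0,0,0,0]]

```text
clock: 33.35
ee_pos: [410.3, -299.0, 239.2]
eef_rot: [0.001, 0.998, 0.058, 0.001]
contact_force: [0.4, 0.0, 0.9]
gripper_width: 43.8
grip_force: 0.0
```

Run:
```python
from h import *
a=grab("scene","pics/sK.png");b=grab("top","pics/tK.png");s=robot.state();print(s["ee_pos"],s["contact_force"],s["gripper_width"])
S=[616.5,-273.5];ex=np.array([-.9926,-.121]);ey=np.array([.121,-.9926])
P=[[*S,50]]+[[*(np.array(S)+ex*x+ey*y),50] for x,y in((16,30),(16,-30),(132,30),(132,-30))]
print(proj(a,P).round(1).tolist());print(proj(b,P).round(1).tolist())
amap(a,150,118,215,185)
h=cv2.cvtColor(a["frame"],cv2.COLOR_RGB2GRAY)
```

```text
[ 413.31791423 -298.61734374  238.4620346 ] [ 0.43787911 -0.44786902  0.72402789] 43.80140970478634
[[168.3, 164.3], [164.1, 156.5], [179.5, 165.0], [187.9, 131.8], [203.0, 139.6]]
[[333.7, 157.4], [343.9, 161.0], [325.2, 163.7], [350.5, 197.3], [331.6, 200.1]]
776766767788898888989999999988888888888889898679aaaaaaaaaaaaaaaaa
6676776667777899888989999999998888888888998898768aaaaaaaaaaaaaabb
667767667766777889888899999999998888888888889898679aaaaaaaaaaaaaa
7666667666776767778888889999999998888888888998899768aaaaaaaaaaaaa
677667776776677676798888989999999998888888888899898679aaaaaaaaaaa
6766767767677777657998888989999999998888888888999999767aaaaaaaaaa
676666677767777656889988888999999999888888888889999898669aaaaaaaa
7677667676776765678899998889999999999988888888888999899767aaaaa9a
766676777676775578899999888888999999999988888888889899898669aaaaa
6667777776676646999999999988888889999999988888888888899999767aaaa
676677776777657899999999988888889899998999988888888889998998668aa
7776667777764689999999999998888988899999999988888888889999899767a
767777667764689a999999999999888899898999999999
[... 2883 characters left out ...]
6444446665557777788888877777777898899766
89999754445445446788888875444466665587777777888888777778889888886
68998666544455554568886654444666654677777777888898877888888888888
76799866665445554544444444466666556777877777778998888888888888889
97677666666654455445554445666666477777887777777999989998887888888
99755566666665545555665566666664687777888887778889999999888888888
66665456666666655467665666666645887777888888787888899998998888888
66666545666666666546666667766457777877888888888788889999998888888
66666654566666666654566677665677778788888888888887888899999899888
66667666455666667766545666655777777888888778888888778889999999988
66666766654566689977654456557788888888888888888888887888989988866
```

The parked shaker's corners match the flat-on-dock prediction within 1 px (ring at (168.8,164.5), nose corners at (188,132) and (202,140)), and the gripper is clear. Handing in.

```bash
python3 -c "
from plant import robot
print(robot.sign_off())"
```

```text
the job is handed in; nothing more can be done
None
```

The job is handed in at about 33 s: all eight stones are in the tray (4 left, 2 middle, 2 right), and the empty shaker sits flat on the dock with its sleeve over the spigot, released and clear of the gripper.

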